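# Free the hidden cover catch, open the case and seat the power board

### The job

The cover of the grey metal case has popped up a little and is held by a sprung safety catch hidden under its front edge. Reach under the front edge, push the catch aside to the left (as seen from the front of the case), lift the cover past it without forcing it, and swing the cover right back until it stays open by itself. Then pick up the aluminium board by its transformer, set it down (not dropped) in the case so that all four corner holes go over the four standoff pins and it lies flat on their shoulders, and let go, leaving the other things on the bench where they are.

Things in the scene. Friction and masses are not known exactly. Their poses are not given: they have to be found in the camera images.
- case: Open-topped grey sheet-metal case fixed on the bench, 160 (x) x 230 (y) x 72 mm high, walls 3 mm; origin under its centre on the bench, x from its front (with sockets; turned roughly to the robot's left) to its hinge side (roughly to the robot's right), y to the left of one who faces its front, z up.
- seat (a point): Middle of the four steel standoffs inside the case, at shoulder height, 14 mm above the bench; axes as the case; the seated board's origin lies here. Standoffs at x = +-34, y = +-54 mm from it: shoulder 11 mm wide, then a pin 6 mm in diameter that rises 9.5 mm above the shoulder and tapers over its upper half to 2 mm.
- cover_hinge (a point): Middle of the cover's hinge line, on the case: 85 mm behind the case's centre and 76 mm above the bench; the hinge line runs along the case's y. Axes as the case.
- cover (a joint): Angle of the cover in rad: 0 = popped up as found (its top already slopes 0.28 rad up towards the front), upright at 1.29, 1.70 = right back against its stop, leaning 20 degrees backwards, where it stays by its weight alone, so fingers that rub along it or the catch can drag it back. Below about 1.3 it falls back down by its weight (0.25 kg). With the catch engaged it rises only about 0.07 rad.
- cover_edge (a point): Middle of the lower edge of the cover's front lip, moves with the cover: an aluminium sheet 180 mm long from the hinge, 238 mm wide, 3 mm thick, rim hanging 8 mm below its underside. As found this edge is 46 mm above the case's front wall and about 10 mm in front of it. Axes: x in the cover's plane from front to hinge, y to the case's left, z out of the outer face.
- catch_push (a point): Middle of the flat right-hand face (looks to -y) of the sprung catch, a dark steel plate 6 mm thick that hangs under the cover behind the front lip, 35 mm left of the middle. In the cover's axes the face reaches 11 mm forward, 15 mm back, 18 mm up (to the underside) and 12 mm down from here. A fixed keeper hook stands about 20 mm behind and lower: stay in front of it.
- catch (a joint): How far the catch is pushed to the left, in m: 0 = engaged (sprung back), free of the keeper from 0.008, stop at 0.020. Needs 1.2 N to start and 3.2 N at the stop; must stay pushed until the cover has risen about 0.12 rad.
- board_origin (a point): Centre of the underside of the power board: an aluminium plate 90 (x) x 130 (y) x 4 mm with a 10 mm hole at each corner (x = +-34, y = +-54 mm from the centre) and a transformer and small parts on top; it lies flat on the bench, 0.4 kg. Either way round (half a turn) fits the standoffs.
- transformer_center (a point): Centre of the transformer fixed on the middle of the board, 29 mm above the board's underside: a block 62 (x) x 50 (y) x 50 mm, from 4 to 54 mm above the board's underside. Its flat sides that face +-y of the board (50 mm apart, 42 mm long) are the place to grip it. Axes as the board.
- solder_spool: Bystander: small blue and white spool, 61 mm wide, 30 mm high, standing on the bench; origin under its centre.
- threadlock_bottle: Bystander: small red and white bottle with a pointed tip, 38 mm wide, 98 mm high, behind the hinge side of the case; origin under its centre.
- tape_measure: Bystander: yellow tape measure, 68 x 66 x 35 mm, behind the hinge side of the case; origin under its centre.
- board: The power board itself (same point and axes as board_origin).

How it is judged:
By the outcome, as a careful person would: the job done as asked, in the order asked, and still so for the second after the job is handed in, with the robot touching nothing.
It also fails if it takes over 72 s, if anything falls off the work surface, if the arm or the gripper's body presses on something with over 40 N, if the wrist force passes 120 N, or if a joint passes its speed limit or range.

### The arm

A 7-joint arm with a two-finger parallel gripper is mounted at the origin on a cart in front of the work surface, level with it; the furniture and walls round the work are solid. World frame = base frame: x ahead of the robot, y to its left, z up, the work surface at z = 0. Lengths are in m, angles in rad, forces in N, time in s.
With the tool pointing down it reaches from about 0.4 to 0.85 m from the base axis. Payload 10.4 kg.
Tool frame: the origin (TCP) lies between the finger pads; the fingertips stand ahead of it and the grasp point (between the pads) lies 3 mm ahead of it (r.tips_ahead is the z of the fingertips in the tool frame, in m); z points along the fingers, y is the line along which they close (so a half turn about z gives the same grasp; the last joint's range is limited). The gripper opens to 87 mm and grips with 3 to 60 N. Pads are 19 mm wide; open, the fingers measure 117 mm over their backs; the gripper's body (75 mm by 190 mm) begins 51 mm behind the grasp point.
Start: joints at [1.234, 0.332, -0.065, 1.46, 0.022, 1.35, -0.088], TCP at [0.193, -0.594, 0.209] pointing down, gripper open.
Joint ranges: [-2.6, 2.6], [-0.5, 2.12], [-1.47, 1.34], [0.16, 2.42], [-1.27, 4.41], [0.06, 2.06], [-2.6, 2.6]. Speed limits (rad/s): [2.22, 2.22, 2.79, 2.79, 3.14, 3.14, 3.14].

### API

Orientations are given as a unit quaternion [x, y, z, w].
In Python, from bench import telemetry, camera, get_calibration, r gives the robot as it stands.
- The arm moves only by the tool drive_tool, never from a script. Its argument "series" is one flat list of numbers, 7 for each row, row after row: the turn, a rotation vector about the tool's x, y, z in units of 5 degrees (1.0 is 5 degrees), then the shift along the tool's x, y, z in units of 40 mm (1.0 is 40 mm), then the opening, from -1 (shut) to 1 (fully open). A call has 1 to 10 rows; each row is the pose to reach, as a shift and turn from the pose commanded when the call began, along the tool's axes at that moment; what a row does not reach only later rows make up. A row lasts 1/12 s, in which the tool goes at most 41.7 mm and 7.16 degrees, less where a joint would pass 70% of its speed; a pose out of reach is approached as far as the arm can. A call with a gripper value outside its range is refused whole. The fingers move at their own pace and stop on an object; "grip_force" is the grip in N (left out, the last holds). Time passes only in rows, so rows that repeat a pose let the fingers close. It gives the time, the measured TCP pose, the force, the opening and the grip force at its end, in the units of the state.
- telemetry.read_state(): the state, without advancing time (a new reading comes with each control period).
- camera(name): name is "side" or "top" or "wrist"; returns the picture (420x560x3 uint8, red, green, blue); there is no depth.
- get_calibration(name): a dict with "fovy" (degrees; the focal length in pixels is half the picture's height over the tangent of half this angle, whatever the lens; pixels are square), "cx", "cy" (the principal point, pixels), "xyz" and "rotation" of the camera in the world. Camera axes: x right, y up, looking along -z (the intrinsics and any distortion apply to the point x, -y, -z); pixel columns grow to the right and rows downward; lengths in m; the calibration is good to about 2 mm. A picture is of the moment at which its call begins: read the wrist's pose just before it. get_calibration takes no time and is no camera call; for the wrist camera it gives the pose at the moment of the call.
- r.close_job(): hands the job in; it is judged then, once.
The state is a dict: "time": time; "joint_positions": joint angles; "joint_vel": joint speeds; "joint_torque": joint torques, N m; "ee_pos": TCP position; "eef_rot": TCP orientation; "ft_force": force on the tool from outside, world axes, zero at the start; "torque": the same for the moment, N m; "width": finger opening in m; "grip_force": force on a finger pad.
Only numpy, scipy, OpenCV 4.12 (cv2) and the standard library are available. Lean on these libraries where they do the work, as an engineer would, in place of code of your own. Each camera call takes 0.05 s, during which the arm holds its last target. There are 200 camera calls.

## Working session

There is one attempt and no reset: what is moved stays moved. The work goes in short steps, Python scripts to look and compute and a tool call to move; the robot and the scene stay as the last step left them, time stands still between calls to the robot, and variables do not carry over. Pictures are saved under pics/ and viewed, at most 10 in all, crops included, and the job is handed in when it is done.

Besides the shell and the picture viewer there is one more tool, called as name(argument=value, ...), one argument or row to a line, values as JSON. drive_tool: Moves the arm, as the interface text tells. Its arguments: {"type":"object","properties":{"series":{"type":"array"},"grip_force":{"type":"number"}},"required":["series"]}

```bash
ls; mkdir -p pics; python3 - <<'E'
from bench import telemetry,camera,get_calibration,r
import cv2,numpy as np
s=telemetry.read_state();print(s)
print(r.tips_ahead)
for n in("side","top","wrist"):
    print(n,get_calibration(n))
    cv2.imwrite(f"pics/{n}0.png",camera(n)[:,:,::-1])
E
```

```text
pics
{'time': 0.0, 'joint_positions': array([ 1.23442332,  0.33287001, -0.06468505,  1.46094907,  0.02160388,
        1.34990198, -0.08846317]), 'joint_vel': array([-1.12086845e-04, -1.73966936e-03,  2.26700682e-04, -1.26635430e-03,
        1.08615049e-05,  1.01173670e-03, -8.77077119e-04]), 'joint_torque': array([ 3.48436342e-04, -6.23251677e+01,  2.51837861e-02, -3.89902925e+01,
       -6.11083279e-02,  3.94601596e-02,  1.74760989e-04]), 'ee_pos': array([ 0.19276236, -0.59409944,  0.20865138]), 'eef_rot': array([ 9.87714788e-01,  1.56265747e-01, -1.49166540e-04, -7.00737327e-04]), 'ft_force': array([-0.22020302,  0.08324479, -0.24037705]), 'torque': array([-0.01093652,  0.02687929, -0.06970686]), 'grip_force': 0.0, 'width': 0.08697303955741825}
0.022
side {'fovy': 57.437443319904176, 'cx': 277.0936977443983, 'cy': 210.2144498011847, 'xyz': array([0.42851962, 0.75438454, 0.57543218]), 'rotation': array([-0.05504217,  0.48819589,  0.86744862, -0.07853676])}
top {'fovy': 55.66996785531392, 'cx': 276.9901421531047, 'cy': 210.61513791773967, 'xyz': array([ 0.41693682, -0.01653045,  0.94720485]), 'rotation': array([-0.0706984 ,  0.07412347,  0.72582048, -0.68021473])}
wrist {'fovy': 62.93290620532149, 'cx': 274.81826190817543, 'cy': 207.95768153919065, 'xyz': array([ 0.25646382, -0.5745014 ,  0.38441907]), 'rotation': array([-0.0996619 ,  0.0734451 , -0.58316545,  0.80286449])}
```

View pics/side0.png

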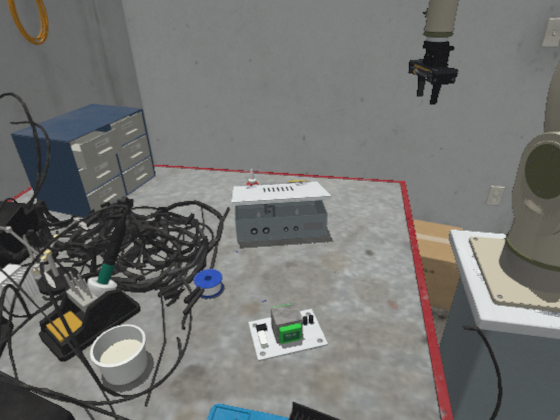

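View pics/top0.png

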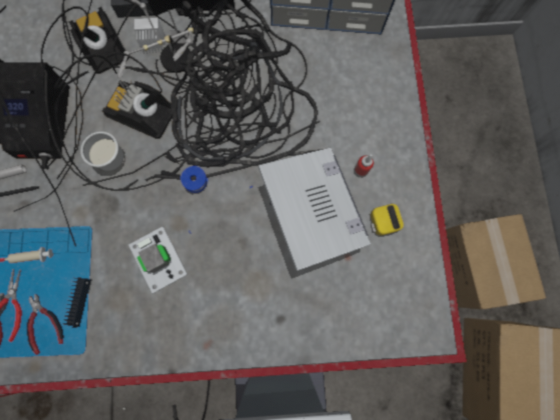

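The side view shows the cover at (230-330, 185-200), the case front at (235-328, 203-245) and the board near (287, 332). The top view shows the cover with corners near (260,165), (332,150), (369,243) and (297,268), and the board around (157, 260).

```bash
cat > h.py <<'E'
import numpy as np,cv2
from scipy.spatial.transform import Rotation as R
from bench import telemetry,camera,get_calibration,r
def K(c): return 210/np.tan(np.radians(c['fovy'])/2)
def ray(c,u,v):
    f=K(c); return R.from_quat(c['rotation']).apply([(u-c['cx'])/f,-(v-c['cy'])/f,-1.])
def onz(c,u,v,z):
    d=ray(c,u,v); return c['xyz']+d*(z-c['xyz'][2])/d[2]
def proj(c,p):
    q=R.from_quat(c['rotation']).inv().apply(np.asarray(p)-c['xyz']); f=K(c)
    return np.array([c['cx']-f*q[...,0]/q[...,2], c['cy']+f*q[...,1]/q[...,2]]).T
def quad(mask,pt):
    n,l,st,ce=cv2.connectedComponentsWithStats(mask)
    k=l[pt[1],pt[0]]; m=(l==k).astype(np.uint8)
    cn=max(cv2.findContours(m,0,cv2.CHAIN_APPROX_NONE)[0],key=cv2.contourArea)
    h=cv2.convexHull(cn)
    for e in np.linspace(2,20,37):
        a=cv2.approxPolyDP(h,e,True)
        if len(a)<=4: break
    return a[:,0],st[k],cn
def rel(R0,p0,p1): return R0.inv().apply(np.asarray(p1)-p0)/0.04
E
python3 - <<'E'
from h import *
c=get_calibration("top")
im=cv2.imread("pics/top0.png"); 
hsv=cv2.cvtColor(im,cv2.COLOR_BGR2HSV)
print(hsv[180,290],hsv[240,310],hsv[240,142],hsv[286,160],hsv[260,220],hsv[255,285])
m=((hsv[...,2]>150)&(hsv[...,1]<50)).astype(np.uint8)
m=cv2.morphologyEx(m,cv2.MORPH_CLOSE,np.ones((3,3)))
for name,pt,zs in(("cover",(290,180),None),("board",(160,286),.004)):
    a,st,cn=quad(m,pt); print(name,a.tolist(),st)
    for u,v in a: print([np.round(onz(c,u,v,z),4) for z in ([.08,.127] if zs is None else [zs])])
big=cv2.resize(im[130:300,120:420],(800,453),interpolation=cv2.INTER_CUBIC); 
s=cv2.imread("pics/side0.png"); b2=cv2.resize(s[170:250,220:345],(0,0),fx=3,fy=3,interpolation=cv2.INTER_CUBIC)
big=np.vstack([big,np.zeros((147,800,3),np.uint8)]);big[360:600,:375]=b2[:240]
cv2.imwrite("pics/z1.png",big)
E
```

```text
[105   9 176] [108   7 179] [ 90   6 183] [102   7 181] [ 60   2 124] [90  3 77]
cover [[330, 148], [370, 243], [297, 268], [260, 165]] [ 260  148  111  121 7806]
[array([ 0.7362, -0.1579,  0.08  ]), array([ 0.7189, -0.1503,  0.127 ])]
[array([ 0.5117, -0.2252,  0.08  ]), array([ 0.5065, -0.2138,  0.127 ])]
[array([ 0.4679, -0.0616,  0.08  ]), array([ 0.4651, -0.0592,  0.127 ])]
[array([0.7058, 0.0052, 0.08  ]), array([0.6901, 0.004 , 0.127 ])]
board [[162, 227], [185, 274], [152, 292], [129, 244]] [ 129  227   57   66 1222]
[array([0.5908, 0.2508, 0.004 ])]
[array([0.4754, 0.1976, 0.004 ])]
[array([0.439 , 0.2749, 0.004 ])]
[array([0.5548, 0.3295, 0.004 ])]
```

View pics/z1.png

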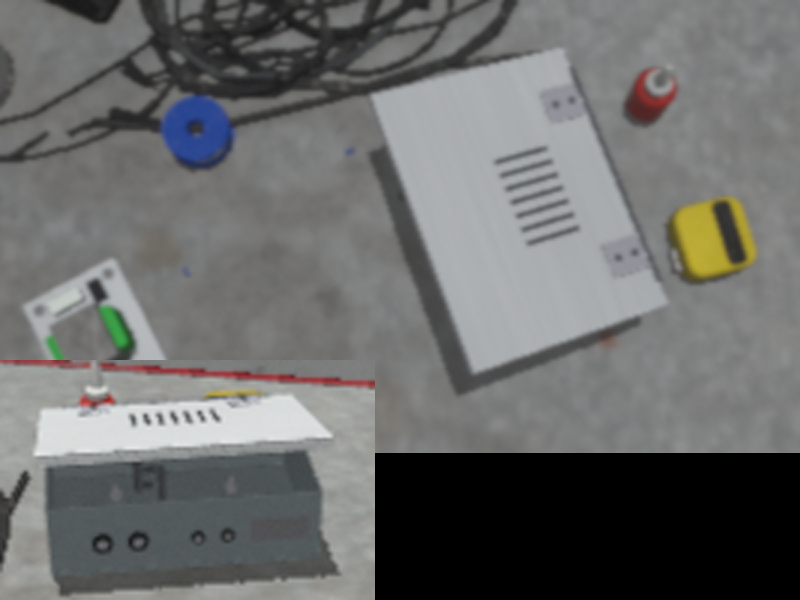

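The crop shows the cover's white quad, and the dark catch and keeper at crop (150,480), which is side pixel (270,210). Next I project the hypothesised catch points into the side view.

```bash
cat >> h.py <<'E'
C0=np.array([.6012,-.111,0]); A=np.radians(16.2)
yc=np.array([np.cos(A),np.sin(A),0]); xc=np.array([np.sin(A),-np.cos(A),0]); zc=np.array([0,0,1.])
RC=np.stack([xc,yc,zc],1)
def W(p): return C0+np.asarray(p)@RC.T
def toC(p): return (np.asarray(p)-C0)@RC
E
python3 - <<'E'
from h import *
c=get_calibration("side"); im=cv2.imread("pics/side0.png")
s,co=np.sin(.28),np.cos(.28)
e=np.array([-.0902,0,.118]); cx=np.array([co,0,-s]); cz=np.array([s,0,co])
s_=(slice(175,255),slice(220,345)); F=6
big=cv2.resize(im[s_],None,fx=F,fy=F,interpolation=cv2.INTER_CUBIC)
def dot(p,col):
    u,v=proj(c,W(p)); q=(int((u+.5-220)*F),int((v+.5-175)*F)); cv2.circle(big,q,3,col,-1)
for y in(-.119,.0,.119): dot(e+[0,y,0],(0,0,255))
for y in(-.115,.115):
  for x in(-.08,.08):
    for z in(0,.072): dot([x,y,z],(0,255,0))
for d in(.014,.03): # face corners (down end)
    dot(e+cx*d-cz*.022+[0,.035,0],(255,0,255))
for x in(-34,34):
  for y in(-54,54): dot([x/1e3,y/1e3,.0235],(255,255,0))
cv2.imwrite("pics/z2.png",big)
E
```

```text
(no output)
```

View pics/z2.png

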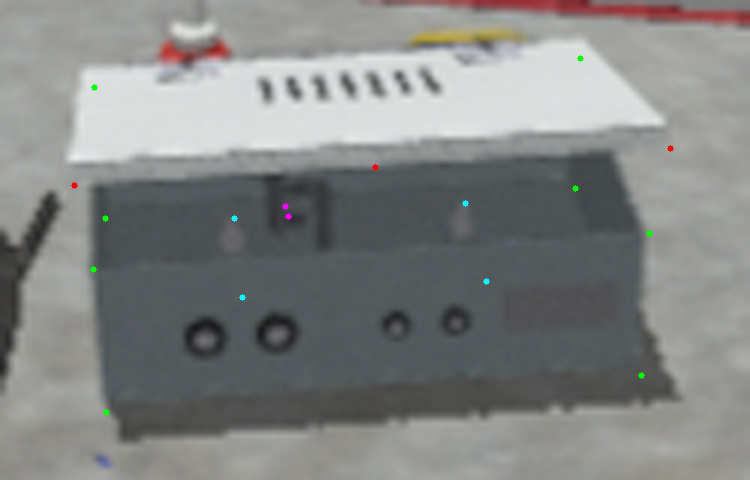

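Projection agrees to about 1 px. The catch's right face is at y = +0.035 (zoomed u≈287), with the keeper just to its right. I'll move round to the front of the case and take a close look.

drive_tool(
  series=[0,0,0,2,-1,-3,-1,0,0,0,10.4,-4.5,-3.5,-1,0,0,0,10.4,-4.5,-3.5,-1,0,0,0,10.4,-4.5,-3.5,-1,0,0,0,10.4,-4.5,-3.5,-1,0,0,0,10.4,-4.5,-3.5,-1,0,0,0,10.4,-4.5,-3.5,-1,0,0,0,10.4,-4.5,-3.5,-1,0,0,0,10.4,-4.5,-3.5,-1,0,0,0,10.4,-4.5,-3.5,-1],
)

```text
time: 0.98
ee_pos: [0.4856, -0.3358, 0.3339]
eef_rot: [0.988, 0.156, -0.0, 0.0]
ft_force: [0.9, 0.1, -0.3]
width: 0.0285
grip_force: 0.0
```

drive_tool(
  series=[-1.4,0,0,0.2,-0.9,0,-1,-2.8,0,0,0.4,-1.9,0,-1,-4.2,0,0,0.7,-2.8,0,-1,-5.6,0,0,0.9,-3.8,0,-1,-7,0,0,1.1,-4.7,0,-1,-8.4,0,0,1.3,-5.6,0.2,-1,-9.8,0,0,1.5,-6.6,0.5,-1,-11.2,0,0,1.8,-7.5,0.8,-1,-12.6,0,0,2,-8.5,1,-1,-14,0,0,2.2,-9.4,1.2,-1],
)

```text
time: 1.82
ee_pos: [0.4551, 0.0039, 0.2939]
eef_rot: [0.847, 0.133, 0.075, 0.51]
ft_force: [0.4, -1.4, -0.4]
width: 0.0002
grip_force: 0.0
```

```bash
python3 - <<'E'
from h import *
s=telemetry.read_state(); p=s['ee_pos'];Rt=R.from_quat(s['eef_rot'])
print(s['joint_positions'].round(2),toC(p),Rt.as_matrix().round(3))
c=get_calibration("wrist"); Rc=R.from_quat(c['rotation'])
print("cam in tool",Rt.inv().apply(c['xyz']-p),(Rt.inv()*Rc).as_matrix().round(3))
# look pose: tool z = x_c pitched 0 ; x_t=y_c
M=np.stack([yc,zc,xc],1)
t=W([-.19,-.06,.15])
print("shift",rel(Rt,p,t),"turn",(Rt.inv()*R.from_matrix(M)).as_rotvec(True)/5)
E
```

```text
[ 0.19  0.25 -1.09  1.93  1.04  1.87 -2.34] [-0.15112816 -0.10827929  0.29390824] [[ 0.953  0.15   0.262]
 [ 0.302 -0.445 -0.843]
 [-0.009  0.883 -0.47 ]]
cam in tool [ 0.06660207  0.00074149 -0.17481809] [[ 0.     0.969  0.245]
 [ 1.    -0.     0.   ]
 [ 0.     0.245 -0.969]]
shift [ 1.26323558 -3.60883121  0.85161894] turn [-5.60034699 -0.24007743  0.17130888]
```

drive_tool(
  series=[0,0,0,0,0,0,-1,0,0,0,0,0,0,-1],
)

```text
time: 1.98
ee_pos: [0.4552, 0.0042, 0.2888]
eef_rot: [0.849, 0.139, 0.069, 0.506]
ft_force: [0.7, -0.7, 0.9]
width: 0.0004
grip_force: 0.0
```

drive_tool(
  series=[-1.4,0,0,0.3,-0.9,0.2,-1,-2.8,-0.1,0.1,0.6,-1.7,0.4,-1,-4.2,-0.2,0.2,1,-2.6,0.7,-1,-5.6,-0.2,0.2,1.3,-3.5,0.9,-1,-5.6,-0.2,0.2,1.3,-3.5,0.9,-1,-5.6,-0.2,0.2,1.3,-3.5,0.9,-1],
)

```text
time: 2.48
ee_pos: [0.4773, 0.0325, 0.1776]
eef_rot: [0.772, 0.13, 0.059, 0.619]
ft_force: [0.3, 0.1, -1.5]
width: 0.0006
grip_force: 0.0
```

```bash
python3 - <<'E'
from h import *
s=telemetry.read_state(); p=s['ee_pos'];Rt=R.from_quat(s['eef_rot'])
print(s['joint_positions'].round(2),toC(p).round(4),(RC.T@Rt.as_matrix()).round(3))
c=get_calibration("wrist");im=camera("wrist")[:,:,::-1]
np.save("w1.npy",c,allow_pickle=True); cv2.imwrite("pics/w1.png",im)
cv2.imwrite("pics/w1r.png",cv2.rotate(im,cv2.ROTATE_90_CLOCKWISE))
E
```

```text
[-0.55  0.57 -0.36  1.91  1.06  1.87 -2.59] [-0.1724 -0.079   0.1776] [[ 0.004  0.227  0.974]
 [ 0.998  0.067 -0.02 ]
 [-0.07   0.972 -0.226]]
```

View pics/w1.png

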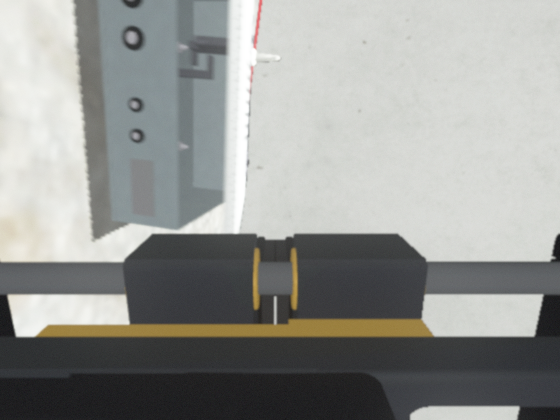

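The wrist view has image right as up and image top as the case's left. The catch plate is dark at (183-228, 38-52), the keeper hook is at (180-213, 55-77), and the lip's lower edge is at u≈228. I triangulate with the side view.

```bash
cat >> h.py <<'E'
def tri(c1,a,c2,b):
    d1,d2=ray(c1,*a),ray(c2,*b); M=np.stack([d1,-d2],1)
    t=np.linalg.lstsq(M,c2['xyz']-c1['xyz'],rcond=None)[0]
    p,q=c1['xyz']+t[0]*d1,c2['xyz']+t[1]*d2; return (p+q)/2,np.linalg.norm(p-q)
E
python3 - <<'E'
from h import *
c=np.load("w1.npy",allow_pickle=True).item(); s=get_calibration("side")
g=cv2.cvtColor(cv2.imread("pics/w1.png"),cv2.COLOR_BGR2GRAY)
for v in range(30,84,3): print(v,g[v,172:252:2].tolist())
g2=cv2.cvtColor(cv2.imread("pics/side0.png"),cv2.COLOR_BGR2GRAY)
print('side 260..280')
for v in range(200,220): print(v,g2[v,258:280].tolist())
for n,p in dict(lipmid=[-.0902,0,.118],lipL=[-.0902,.119,.118],lipR=[-.0902,-.119,.118],catch14=[-.072,.035,.095],catch30=[-.055,.035,.09],walltop=[-.08,-.115,.072]).items(): print(n,proj(c,W(p)).round(1),proj(s,W(p)).round(1))
E
```

```text
30 [143, 142, 134, 123, 118, 121, 119, 121, 120, 119, 123, 141, 145, 144, 145, 145, 147, 144, 146, 146, 149, 149, 148, 148, 151, 150, 149, 164, 196, 220, 235, 239, 239, 237, 243, 252, 254, 255, 255, 254]
33 [143, 141, 133, 125, 119, 118, 117, 119, 120, 120, 124, 138, 145, 146, 145, 146, 149, 148, 149, 150, 149, 148, 149, 152, 148, 152, 149, 163, 196, 222, 235, 239, 241, 242, 246, 253, 254, 255, 255, 254]
36 [145, 142, 134, 125, 120, 120, 119, 118, 119, 119, 117, 121, 120, 114, 115, 116, 116, 123, 123, 128, 129, 137, 140, 140, 140, 144, 144, 161, 196, 222, 236, 239, 239, 236, 243, 252, 254, 255, 255, 252]
39 [144, 141, 135, 126, 120, 119, 118, 118, 117, 117, 116, 114, 111, 108, 106, 106, 103, 104, 104, 105, 104, 108, 109, 110, 109, 110, 112, 141, 184, 219, 234, 239, 239, 237, 244, 252, 254, 255, 255, 249]
42 [146, 144, 142, 136, 128, 121, 120, 114, 109, 103, 101, 99, 103, 107, 109, 107, 107, 106, 101, 103, 106, 107, 106, 107, 108, 110, 112, 141, 186, 220, 234, 238, 238, 240, 248, 253, 254, 255, 255, 248]
45 [145, 145, 145, 148, 162, 165, 156, 139, 114, 101, 98, 96, 89, 86, 84, 87, 88,
[... 3969 characters left out ...]
 61, 70, 81, 81, 80, 81]
215 [100, 99, 92, 80, 81, 78, 80, 81, 81, 79, 82, 80, 81, 81, 73, 58, 59, 72, 81, 80, 79, 81]
216 [100, 97, 87, 81, 78, 79, 81, 79, 82, 80, 80, 80, 82, 82, 77, 67, 67, 78, 85, 86, 84, 81]
217 [88, 87, 85, 85, 80, 78, 84, 83, 81, 81, 84, 81, 85, 88, 84, 84, 87, 91, 91, 93, 90, 90]
218 [90, 94, 91, 89, 90, 91, 89, 90, 90, 90, 89, 88, 88, 89, 89, 89, 89, 90, 89, 90, 88, 88]
219 [90, 88, 89, 89, 88, 86, 90, 88, 89, 89, 90, 90, 89, 89, 89, 88, 91, 92, 89, 89, 90, 89]
lipmid [228.4  97.9] [282.  202.4]
lipL [234.2 -93.9] [232.  205.5]
lipR [223.9 247.5] [331.2 199.3]
catch14 [210.2  50.5] [267.2 207.7]
catch30 [212.9  54.2] [266.8 206. ]
walltop [179.3 231.6] [327.7 213.5]
```

```bash
python3 - <<'E'
from h import *
c=np.load("w1.npy",allow_pickle=True).item(); s=get_calibration("side")
for n,a,b in [("catch bottom right",(190,52.5),(268,213)),("catch bottom mid",(190,47),(266.5,213)),("keeper post bot/top right",(210,78),(275,205)),("tooth",(194,64),(270.5,211)),
 ("walltop R corner",(181,229),(327,213.5)),("wall bot R",(93,239),(327,237)),("walltop? spoiler",(181,150),(303,213))]:
    p,e=tri(c,a,s,b); print(n,toC(p).round(4),round(e,4))
print(proj(c,W([[-.08,-.115,.072],[-.08,-.115,0],[-.08,.0,.072]])), proj(s,W([[-.08,-.115,0]])))
E
```

```text
catch bottom right [-0.0675  0.0335  0.0763] 0.0011
catch bottom mid [-0.0684  0.0373  0.0769] 0.0015
keeper post bot/top right [-0.0529  0.0153  0.0884] 0.0037
tooth [-0.0549  0.0264  0.0738] 0.0015
walltop R corner [-0.0806 -0.1126  0.0732] 0.0015
wall bot R [-0.1643 -0.0955  0.0586] 0.0043
walltop? spoiler [-0.0746 -0.0487  0.0729] 0.0104
[[179.31879628 231.60750617]
 [108.24668114 220.94712249]
 [178.4203254   95.28128685]] [[326.35022653 237.13459428]]
```

The catch's right face is at y≈0.0335 and x≈-0.075, with the keeper at x≈-0.053. I compute the pre-insert pose: fingers shut, closing axis horizontal, pitched parallel to the cover.

```bash
cat >> h.py <<'E'
def go(pc,M):  # case-frame TCP + case-frame rotation -> turn,shift units
    s=telemetry.read_state(); p=s['ee_pos'];Rt=R.from_quat(s['eef_rot'])
    t=(Rt.inv()*R.from_matrix(RC@M)).as_rotvec(True)/5
    print('at',toC(p).round(4),'j',s['joint_positions'].round(2),'f',s['ft_force'].round(1),'t',round(s['time'],2))
    print('turn',t.round(2),'shift',rel(Rt,p,W(pc)).round(2))
def pit(a): # tool z along +x_c pitched down by a, x_t up
    return np.stack([[np.sin(a),0,np.cos(a)],[0,-1,0],[np.cos(a),0,-np.sin(a)]],1)
E
python3 -c "
from h import *
go([-.1456,-.005,.1209],pit(.28))"
```

```text
at [-0.1735 -0.0788  0.1752] j [-0.57  0.58 -0.35  1.91  1.06  1.87 -2.59] f [-2.  -0.8 -3.5] t 2.53
turn [ 0.68 -0.34 18.81] shift [ 1.94 -1.03  0.95]
```

drive_tool(
  series=[0,0,1.4,0,0,-0.2,-1,0,0,2.8,0,0,-0.2,-1,0.1,0,4.2,0.3,0,-0.2,-1,0.2,0,5.6,0.5,0,-0.2,-1,0.2,0,7,0.8,0,-0.2,-1,0.3,0,8.4,1,-0.3,-0.2,-1,0.3,-0.1,9.8,1.2,-0.5,-0.2,-1,0.4,-0.2,11.2,1.5,-0.7,-0.2,-1,0.5,-0.2,12.6,1.8,-0.9,-0.2,-1,0.5,-0.2,14,1.9,-1,-0.2,-1],
)

```text
time: 3.37
ee_pos: [0.5441, 0.0716, 0.1325]
eef_rot: [0.779, -0.145, 0.254, 0.555]
ft_force: [-1.8, -2.3, -3.1]
width: 0.0004
grip_force: 0.0
```

```bash
python3 -c "
from h import *
go([-.1456,-.005,.1209],pit(.28))"
```

```text
at [-0.1913 -0.0038  0.1325] j [-1.6   1.2   1.15  1.75  0.19  1.25 -2.59] f [-1.8 -2.3 -3.1] t 3.37
turn [ 0.5  -0.04 10.84] shift [0.02 0.   1.18]
```

drive_tool(
  series=[0,0,1.4,0,0,0,-1,0,0,2.8,0,0,0,-1,0.1,0,4.2,0,0,0,-1,0.2,0,5.6,0,0,0,-1,0.3,0,7,0,0,0,-1,0.4,0,8.4,0,0,0,-1],
)

```text
time: 3.87
ee_pos: [0.5557, 0.0564, 0.1084]
eef_rot: [0.773, -0.264, 0.305, 0.489]
ft_force: [-0.2, 0.0, 0.5]
width: 0.0006
grip_force: 0.0
```

```bash
python3 -c "
from h import *
go([-.1456,-.005,.1209],pit(.28))"
```

```text
at [-0.1735  0.003   0.1084] j [-1.62  1.41  1.34  1.76 -0.15  1.18 -2.6 ] f [-0.2  0.   0.5] t 3.87
turn [0.33 0.88 7.66] shift [0.31 0.46 0.56]
```

```bash
cat >> h.py <<'E'
def pitd(a): # x_t down
    return pit(a)@np.diag([-1,-1,1])
E
python3 -c "
from h import *
go([-.22,-.0,.18],pit(.28))"
```

```text
at [-0.1735  0.003   0.1084] j [-1.62  1.41  1.34  1.76 -0.15  1.18 -2.6 ] f [-0.2  0.   0.5] t 3.87
turn [0.33 0.88 7.66] shift [ 0.92  0.93 -1.69]
```

drive_tool(
  series=[0,0,-1.4,0.1,0.1,-0.6,-1,0,0,-2.8,0.4,0.4,-1.2,-1,0,0,-4.2,0.6,0.6,-1.7,-1,0,0,-5.6,0.9,0.9,-1.7,-1,0,0,-7,0.9,0.9,-1.7,-1,0,0,-8.4,0.9,0.9,-1.7,-1,0,0,-9.8,0.9,0.9,-1.7,-1,0,0,-11.2,0.9,0.9,-1.7,-1,0,0,-12.6,0.9,0.9,-1.7,-1,0,0,-14,0.9,0.9,-1.7,-1],
)

```text
time: 4.7
ee_pos: [0.5402, 0.1022, 0.1798]
eef_rot: [0.784, 0.23, -0.031, 0.575]
ft_force: [-0.6, -0.7, -0.3]
width: 0.0009
grip_force: 0.0
```

```bash
python3 -c "
from h import *
go([-.18,-.0,.15],pitd(.28))"
```

```text
at [-0.2218  0.0009  0.1798] j [-1.61  1.04  1.16  1.7   0.24  1.35 -1.6 ] f [-0.6 -0.7 -0.3] t 4.7
turn [ -0.93  -0.28 -14.28] shift [ 0.15 -0.32  1.23]
```

drive_tool(
  series=[-0.1,0,-1.4,0,0,0,-1,-0.2,0,-2.8,0,0,0,-1,-0.3,0,-4.2,0,0,0,-1,-0.4,-0.1,-5.6,0,-0.1,0.3,-1,-0.5,-0.1,-7,0.1,-0.1,0.6,-1,-0.6,-0.2,-8.4,0.1,-0.2,0.9,-1,-0.7,-0.2,-9.8,0.1,-0.3,1.2,-1,-0.8,-0.2,-11.2,0.1,-0.3,1.2,-1,-0.9,-0.3,-12.6,0.1,-0.3,1.2,-1,-0.9,-0.3,-14,0.1,-0.3,1.2,-1],
)

```text
time: 5.53
ee_pos: [0.5494, 0.0621, 0.1518]
eef_rot: [0.488, 0.632, -0.357, 0.485]
ft_force: [0.1, 0.5, -0.3]
width: 0.0001
grip_force: 0.0
```

```bash
python3 -c "
from h import *
go([-.1456,-.005,.1209],pitd(.28))"
```

```text
at [-0.1807 -0.0014  0.1518] j [-1.46  0.89  0.89  1.79  0.54  1.32 -0.65] f [ 0.1  0.5 -0.3] t 5.53
turn [-0.04  0.02 -0.28] shift [ 0.5  -0.1   1.06]
```

drive_tool(
  series=[0,0,-0.3,0.3,-0.1,0.4,-1,0,0,-0.3,0.55,-0.1,0.8,-1,0,0,-0.3,0.57,-0.1,1.1,-1,0,0,-0.3,0.57,-0.1,1.5,-1,0,0,-0.3,0.57,-0.1,1.9,-1,0,0,-0.3,0.57,-0.1,2.2,-1,0,0,-0.3,0.57,-0.1,2.4,-1,0,0,-0.3,0.57,-0.1,2.55,-1,0,0,-0.3,0.57,-0.1,2.55,-1],
)

```text
time: 6.28
ee_pos: [0.5709, -0.0276, 0.1009]
eef_rot: [0.481, 0.636, -0.363, 0.482]
ft_force: [0.1, -0.0, 0.4]
width: 0.0007
grip_force: 0.0
```

```bash
python3 -c "
from h import *
go([-.0879,-.005,.1043],pitd(.28))
im=camera('side')[150:270,200:360,::-1]
cv2.imwrite('pics/s2.png',cv2.resize(im,None,fx=5,fy=5,interpolation=cv2.INTER_CUBIC))"
```

```text
at [-0.0885 -0.0058  0.1009] j [-1.36  0.97  0.88  1.88  0.58  1.12 -0.69] f [ 0.1 -0.   0.4] t 6.28
turn [-0.05  0.07 -0.03] shift [-0.09  0.02 -0.01]
```

View pics/s2.png

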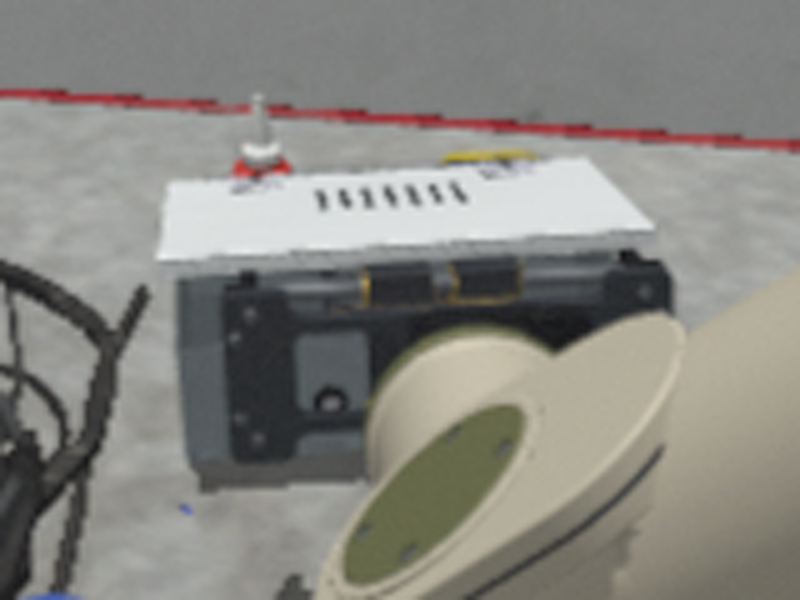

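Fingers are under the lip with no contact. The side view shows the knuckles at (360-520, 265-305) in front of the lip. Next I push left.

drive_tool(
  series=[0,0,0,0,0.2,0,-1,0,0,0,0,0.4,0,-1,0,0,0,0,0.5,0,-1,0,0,0,0,0.6,0,-1,0,0,0,0,0.7,0,-1,0,0,0,0,0.75,0,-1],
)

```text
time: 6.83
ee_pos: [0.6003, -0.0179, 0.1005]
eef_rot: [0.48, 0.636, -0.363, 0.483]
ft_force: [-0.2, 0.1, 0.3]
width: 0.0002
grip_force: 0.0
```

```bash
python3 -c "
from h import *
go([-.0879,.033,.1043],pitd(.28))
s=telemetry.read_state();print(RC.T@s['ft_force'])"
```

```text
at [-0.0896  0.0251  0.1005] j [-1.31  1.    0.87  1.8   0.57  1.13 -0.66] f [-0.2  0.1  0.3] t 6.83
turn [-0.03  0.07 -0.02] shift [-0.1   0.2   0.02]
[-0.14861079 -0.19723125  0.26224257]
```

drive_tool(
  series=[0,0,0,0,0.1,0,-1,0,0,0,0,0.2,0,-1,0,0,0,0,0.2,0,-1,0,0,0,0,0.2,0,-1],
)

```text
time: 7.17
ee_pos: [0.6075, -0.016, 0.1004]
eef_rot: [0.48, 0.636, -0.363, 0.483]
ft_force: [0.3, -0.3, 0.5]
width: 0.0003
grip_force: 0.0
```

```bash
python3 -c "
from h import *
go([-.0879,.033,.1043],pitd(.28))
s=telemetry.read_state();print(RC.T@s['ft_force'])"
```

```text
at [-0.0895  0.0325  0.1004] j [-1.29  1.    0.87  1.78  0.57  1.14 -0.65] f [ 0.3 -0.3  0.5] t 7.17
turn [-0.04  0.07 -0.02] shift [-0.1   0.01  0.01]
[0.39205913 0.1896167  0.50024012]
```

```bash
python3 -c "
from h import *
im=camera('side'); cv2.imwrite('pics/s3full.png',im[:,:,::-1])
im=im[185:235,235:315,::-1]
cv2.imwrite('pics/s3.png',cv2.resize(im,None,fx=9,fy=9,interpolation=cv2.INTER_CUBIC))
s=get_calibration('side')
for p in ([-.068,.0325,.094],[-.0895,.0325,.1004],[-.075,.035,.1034]): print((proj(s,W(p))-[235,185]+.5)*9)"
```

```text
[302.32731123 203.87189935]
[307.32512339 224.0529084 ]
[293.88091381 187.69167732]
```

View pics/s3.png

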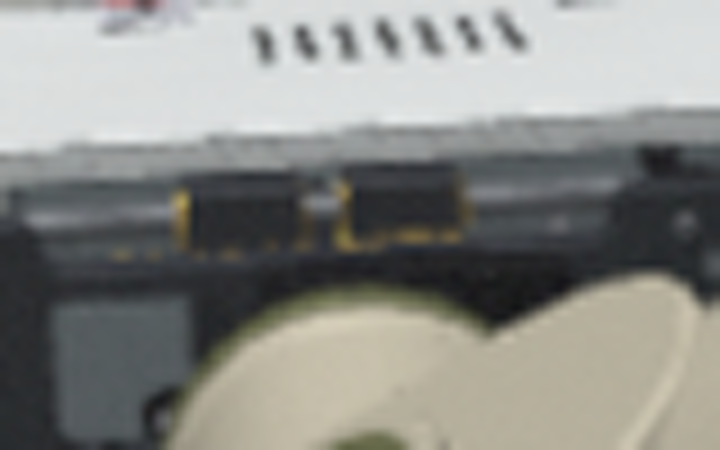

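The view only shows the knuckles at (180-305) and (345-465); the catch is hidden. I'll continue left in small steps, watching the force.

drive_tool(
  series=[0,0,0,0,0.1,0,-1,0,0,0,0,0.2,0,-1,0,0,0,0,0.2,0,-1,0,0,0,0,0.2,0,-1],
)

```text
time: 7.55
ee_pos: [0.6153, -0.0137, 0.1005]
eef_rot: [0.48, 0.636, -0.363, 0.483]
ft_force: [0.2, -1.2, -0.4]
width: 0.0005
grip_force: 0.0
```

```bash
python3 -c "
from h import *
go([-.0879,.033,.1043],pitd(.28))
s=telemetry.read_state();print(RC.T@s['ft_force'],RC.T@s['torque'])"
```

```text
at [-0.0895  0.0407  0.1005] j [-1.28  1.01  0.87  1.76  0.57  1.14 -0.64] f [ 0.2 -1.2 -0.4] t 7.55
turn [-0.04  0.07 -0.02] shift [-0.1  -0.19  0.01]
[ 1.22869313 -0.11427053 -0.35971506] [ 0.12188563  1.17057267 -0.02540936]
```

drive_tool(
  series=[0,0,0,0,-0.5,-0.1,-1,0,0,0,-0.1,-1,-0.1,-1,0,0,0,-0.1,-1,0.2,-1,0,0,0,-0.1,-0.8,0.25,-1,0,0,0,-0.1,-0.6,0.25,-1,0,0,0,-0.1,-0.5,0.25,-1,0,0,0,-0.1,-0.4,0.25,-1,0,0,0,-0.1,-0.3,0.25,-1,0,0,0,-0.1,-0.3,0.25,-1],
)

```text
time: 8.3
ee_pos: [0.6076, -0.0269, 0.1016]
eef_rot: [0.48, 0.636, -0.363, 0.483]
ft_force: [-0.3, -0.7, -0.1]
width: 0.0001
grip_force: 0.0
```

```bash
python3 -c "
from h import *
go([-.0879,.033,.1043],pitd(.28))
s=telemetry.read_state();print(RC.T@s['ft_force'],RC.T@s['torque'])"
```

```text
at [-0.079   0.0296  0.1016] j [-1.29  1.    0.88  1.8   0.58  1.12 -0.66] f [-0.3 -0.7 -0.1] t 8.3
turn [-0.03  0.07 -0.03] shift [-0.    0.09 -0.23]
[ 0.5597789  -0.51444123 -0.14946464] [0.09937111 1.17236747 0.00621206]
```

drive_tool(
  series=[0,0,0,0,0.1,0,-1,0,0,0,0,0.15,0,-1,0,0,0,0,0.15,0,-1,0,0,0,0,0.15,0,-1],
)

```text
time: 8.63
ee_pos: [0.6123, -0.0256, 0.1015]
eef_rot: [0.48, 0.636, -0.363, 0.483]
ft_force: [-0.3, 0.0, -0.7]
width: 0.0003
grip_force: 0.0
```

```bash
python3 -c "
from h import *
for i in range(4):
  camera('side');s=telemetry.read_state();print(RC.T@s['ft_force'],toC(s['ee_pos']))"
```

```text
[ 0.48634987 -0.58771675 -0.43126369] [-0.07885622  0.03432185  0.10155035]
[0.36313951 0.31099446 0.9569795 ] [-0.07889152  0.03429449  0.10154841]
[-0.03313354 -0.64586685 -0.13785217] [-0.07892966  0.03428966  0.10153067]
[-0.56145933  0.99213435  0.2156155 ] [-0.07893166  0.03432228  0.10153591]
```

```bash
python3 -c "
from h import *
c=get_calibration('wrist');im=camera('wrist')
np.save('w2.npy',c,allow_pickle=True)
cv2.imwrite('pics/w2.png',im[:,:,::-1])
print(proj(c,W([[-.068,.034,.094],[-.075,.035,.1034],[-.058,.034,.096],[-.0902,0,.118],[-.0902,.119,.118],[-.08,0,.072]])))"
```

```text
[[274.52669703 232.48351948]
 [276.30341309 250.11376463]
 [274.5977825  235.055429  ]
 [207.32393927 281.94870746]
 [442.44005274 281.85364884]
 [211.44762499 192.75455653]]
```

View pics/w2.png

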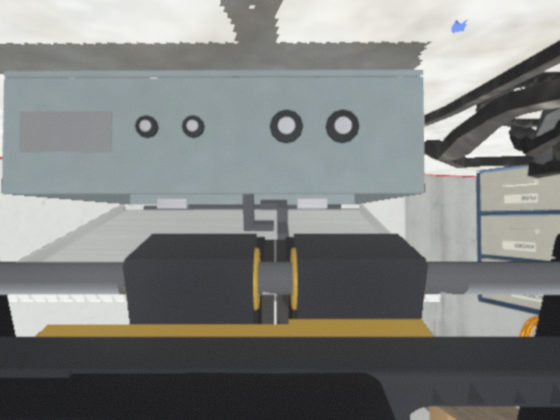

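The wrist view is upside down. It shows the keeper at (245-272, 195-230), the catch plate at (276-288, 200-235), and the finger pair at u≈262-290 from v≈237 on. I read the pixels numerically instead of viewing another picture.

```bash
python3 - <<'E'
from h import *
g=cv2.cvtColor(cv2.imread("pics/w2.png"),cv2.COLOR_BGR2GRAY)
print('     ',list(range(240,312,2)))
for v in list(range(192,260,3))+list(range(264,330,8)): print(v,' '.join('%3d'%x for x in g[v,240:312:2]))
E
```

```text
[240, 242, 244, 246, 248, 250, 252, 254, 256, 258, 260, 262, 264, 266, 268, 270, 272, 274, 276, 278, 280, 282, 284, 286, 288, 290, 292, 294, 296, 298, 300, 302, 304, 306, 308, 310]
192 152 152 151 151 150 150 149 152 153 154 155 153 152 152 152 153 152 154 154 155 153 154 152 150 150 150 153 152 151 153 152 152 152 152 153 151
195 158 135 105 102 101  99 102 142 157 157 159 157 157 159 158 159 160 158 156 158 157 159 158 156 158 158 157 160 160 158 159 159 157 158 158 158
198 157 134 102 100  97  96  98 141 160 159 158 153 156 153 156 154 154 154 155 155 154 154 154 155 158 160 159 161 162 172 175 176 176 178 179 179
201 157 136 101  96  99  96  94 137 160 157 129  91  91  89  90  89  87  88  90  90  87  89  90 108 157 159 158 159 163 193 201 201 202 202 203 203
204 125 109 100  97  97  97  95 112 125 122 106  97  96  97  98 100  98  99  99  89  86  89  86  96 133 135 135 135 147 190 202 205 203 203 204 204
207  97  95 100  98  97  96  97  93  98  93  95  98  99  99  99  99 100 100  96  93  91  91  92  89  94  95  95  98 115 183 191 191 191 194 192 193
210 166 145 104 100  97  97  96
[... 3116 characters left out ...]
 127  74  75  79  81  79  79  80 128 121  79  75  68  65  62  58  80 131 155 144  75  64  61  63  62  62  62
304  61  66  64  63  63  62  69 132 148 119  57  70  77  75  75  75  77 176 152  78  76  77  73  63  57  63 128 149 120  67  62  64  64  64  63  60
312  62  61  64  63  61  60  61  50  55  44  45  70  75  76  76  77  80 179 153  81  78  80  78  79  58  39  46  54  54  60  61  64  61  61  63  63
320  62  60  61  62  63  63  61  55  54  45  46  68  78  76  79  78  79 178 152  69  77  77  77  78 102 127 131 130 130 130 130 130 130 131 129 131
328 134 137 136 136 138 134 137 137 135 134 134 134 134 135 135 136 135 135 134 135 134 136 133 135 136 135 135 137 134 133 136 132 135 135 135 135
```

```bash
python3 - <<'E'
from h import *
c1=np.load("w1.npy",allow_pickle=True).item();c2=np.load("w2.npy",allow_pickle=True).item(); s=get_calibration("side")
for n,a,b in [("catch left-bottom",(188,43.5),(287,200)),("tooth right bot",(194,65),(260.5,200)),("keeper post right, top",(211,78),(243,230))]:
    p,e=tri(c1,a,c2,b); print(n,toC(p).round(4),round(e,4))
for n,a,b in [("catch left-bottom",(265,213),(287,200)),("wall corner R top",(327,213.5),(2,192)),("wall L top",(235.0,219.5),(423,192))]:
    p,e=tri(s,a,c2,b); print(n,toC(p).round(4),round(e,4))
# catch face line at u=277.5 on y=.035 plane?
print(proj(c2,W([[x,.035,.1] for x in(-.08,-.07,-.06,-.05,-.04)]))[:,0], proj(c2,W([[x,.035,.085] for x in(-.08,-.06,-.04)])))
g=cv2.cvtColor(cv2.imread("pics/w2.png"),cv2.COLOR_BGR2GRAY)
for u in (60,100,115,420,430): print(u,[(v,int(g[v,u])) for v in range(196,330,4)])
E
```

```text
catch left-bottom [-0.0697  0.0405  0.0753] 0.0013
tooth right bot [-0.0587  0.0256  0.0749] 0.0
keeper post right, top [-0.0643  0.0156  0.0927] 0.0
catch left-bottom [-0.0641  0.0409  0.0752] 0.0008
wall corner R top [-0.0797 -0.1134  0.0716] 0.0005
wall L top [-0.0786  0.1151  0.0714] 0.0009
[276.30647894 276.28701993 276.26946344 276.25354345 276.23904134] [[276.27518083 216.76542083]
 [276.24128999 216.77668541]
 [276.2134255  216.78594697]]
60 [(196, 122), (200, 215), (204, 222), (208, 221), (212, 221), (216, 221), (220, 219), (224, 220), (228, 220), (232, 218), (236, 215), (240, 178), (244, 173), (248, 178), (252, 183), (256, 188), (260, 182), (264, 94), (268, 103), (272, 107), (276, 107), (280, 108), (284, 119), (288, 135), (292, 161), (296, 238), (300, 237), (304, 220), (308, 218), (312, 220), (316, 219), (320, 220), (324, 183), (328, 137)]
100 [(196, 125), (200, 123), (204, 219), (208, 220), (212, 219), (216, 178), (220, 174), (224, 174), (228, 185), (232, 182), (236, 189), (240, 183), (244, 185), (248, 185), (252, 184), (256, 186), (260, 181), (264, 95), (268, 104), (272, 
[... 695 characters left out ...]
81), (232, 183), (236, 184), (240, 183), (244, 183), (248, 186), (252, 177), (256, 67), (260, 66), (264, 69), (268, 67), (272, 65), (276, 67), (280, 64), (284, 65), (288, 63), (292, 66), (296, 66), (300, 65), (304, 66), (308, 64), (312, 66), (316, 65), (320, 134), (324, 136), (328, 135)]
430 [(196, 177), (200, 177), (204, 180), (208, 177), (212, 177), (216, 178), (220, 178), (224, 179), (228, 174), (232, 177), (236, 175), (240, 177), (244, 180), (248, 182), (252, 180), (256, 181), (260, 173), (264, 95), (268, 100), (272, 104), (276, 107), (280, 107), (284, 106), (288, 103), (292, 102), (296, 239), (300, 240), (304, 176), (308, 179), (312, 179), (316, 179), (320, 178), (324, 177), (328, 176)]
```

drive_tool(
  series=[0,0,0,0,-0.3,-0.1,-1,0,0,0,-0.1,-0.6,0,-1,0,0,0,-0.12,-0.6,0.1,-1,0,0,0,-0.12,-0.6,0.25,-1,0,0,0,-0.12,-0.6,0.25,-1,0,0,0,-0.12,-0.5,0.25,-1,0,0,0,-0.12,-0.4,0.25,-1,0,0,0,-0.12,-0.3,0.25,-1,0,0,0,-0.12,-0.2,0.25,-1,0,0,0,-0.12,-0.2,0.25,-1],
)

```text
time: 9.72
ee_pos: [0.6084, -0.0381, 0.1035]
eef_rot: [0.48, 0.636, -0.363, 0.483]
ft_force: [-0.4, 0.8, -1.3]
width: 0.0009
grip_force: 1.3
```

```bash
cat >> h.py <<'E'
def st(n=5):
    F=[]
    for i in range(n):
        camera('side');s=telemetry.read_state();F.append(RC.T@s['ft_force'])
    print('F',np.mean(F,0).round(2),'p',toC(s['ee_pos']).round(4),'t',round(s['time'],2),'pitch',(RC.T@R.from_quat(s['eef_rot']).as_matrix())[:,2].round(3),s['joint_positions'].round(2))
E
python3 -c "
from h import *
st()"
```

```text
F [-0.24  0.06 -1.13] p [-0.068   0.0264  0.1035] t 9.97 pitch [ 0.963 -0.003 -0.27 ] [-1.28  0.99  0.89  1.81  0.59  1.1  -0.66]
```

drive_tool(
  series=[0,0,0,0,0.1,0,-1,0,0,0,0,0.15,0,-1,0,0,0,0,0.2,0,-1,0,0,0,0,0.2,0,-1],
)

```text
time: 10.3
ee_pos: [0.6155, -0.0361, 0.1035]
eef_rot: [0.48, 0.636, -0.363, 0.483]
ft_force: [-2.2, 0.7, -1.8]
width: 0.0003
grip_force: 1.7
```

```bash
python3 -c "
from h import *
st();im=camera('wrist'); cv2.imwrite('pics/w3.png',im[:,:,::-1])
g=cv2.cvtColor(im,cv2.COLOR_RGB2GRAY)
for v in list(range(192,250,4)): print(v,' '.join('%3d'%x for x in g[v,220:312:2]))
"
```

```text
F [ 0.09 -0.95 -1.49] p [-0.068   0.0345  0.1035] t 10.55 pitch [ 0.963 -0.003 -0.271] [-1.27  1.    0.88  1.79  0.59  1.1  -0.65]
192 159 157 160 159 161 161 161 161 161 160 131 100 101 100 100  98 129 160 162 163 160 162 162 163 164 161 162 160 162 161 162 161 162 160 160 160 163 161 163 164 161 163 162 162 163 163
196 161 159 161 161 161 163 161 161 161 162 133 102 100  99  98  98 127 162 162 161 163 160 161 163 160 161 164 161 162 161 162 161 160 161 160 161 162 162 163 178 187 188 189 188 189 190
200 158 158 159 159 159 161 158 157 156 157 133 105  99 101  99  95 125 157 156 157 156 158 157 157 158 157 154 119 107 105 103 101 100  98 100  99 101 102  97 106 124 189 203 202 202 202
204  98  98  97  97  98  98  98  98  98  97  97 101 102 102 102  97  90  97  97  98  96  97  98  97  98  98  97  95  98 100  98  99  98  98  99 101  94  88  88  91  91 153 202 205 204 203
208 169 170 169 169 169 168 170 168 169 169 143 102 101 100  99  96 117 166 168 171 176 177 176 177 175 178 170 116 100 101 100 101 102 102 100 100  92  95  96  94  97 105 169 181 180 180
212 182 183 183 184 183 181 1
[... 1150 characters left out ...]
  65  64  63  65  66  65 100 144 141 141 157 181 185 183 183 184 185 184 185 184 182 160 141 115  75  66  65  63  65  66  63  65  65  67
240  62  65  61  66  66  63  64  65  63  63  65  66  63  63  63  63  59  63  58  51  50  49  59  83  85  84  85 113 102  84  86  83  79  53  52  52  51  64  65  64  64  65  62  65  66  64
244  62  63  64  63  64  65  63  63  63  62  63  62  63  61  63  62  61  62  56  51  50  48  54  59  60  60  61 101  86  61  60  60  56  52  52  50  52  59  64  65  63  62  62  61  63  62
248  63  61  61  65  64  63  63  62  62  62  61  64  63  63  63  60  64  88 112  91  51  50  54  55  58  56  59  98  86  59  60  59  59  55  51  56 101 112  75  63  64  62  63  61  63  64
```

The catch is now pushed about 9-10 mm left, at u≈291-302, clear of the keeper end at u≈272. I push a little more and lift on the hinge arc.

drive_tool(
  series=[0,0,0,0,0.08,0,-1,0,0,0,0,0.12,0,-1,0,0.3,0,-0.1,0.12,0,-1,0,0.6,0,-0.2,0.12,0,-1,0,0.9,0,-0.3,0.12,0,-1,0,1.2,0,-0.4,0.12,0,-1,0,1.5,0,-0.5,0.12,0,-1,0,1.8,0,-0.61,0.12,0,-1,0,1.8,0,-0.61,0.12,0,-1],
)

```text
time: 11.35
ee_pos: [0.6222, -0.0421, 0.1288]
eef_rot: [0.508, 0.672, -0.323, 0.431]
ft_force: [-1.5, 0.3, -0.2]
width: 0.0006
grip_force: 1.9
```

```bash
python3 -c "
from h import *
st(2)
g=cv2.cvtColor(camera('wrist'),cv2.COLOR_RGB2GRAY)
for v in list(range(192,250,5)): print(v,' '.join('%3d'%x for x in g[v,220:320:3]))
im=cv2.cvtColor(camera('side'),cv2.COLOR_RGB2GRAY)
for u in (240,250,320): print(u,[int(x) for x in im[170:215,u]])
"
```

```text
F [ 1.21 -0.87 -2.31] p [-0.061   0.0391  0.1271] t 11.45 pitch [ 0.909 -0.003 -0.418] [-1.24  0.83  0.9   1.8   0.57  1.08 -0.53]
192 152 154 154 155 156 155 153 154 155 153 156 154 154 155 155 155 155 153 153 156 154 154 152 154 155 155 153 155 155 155 159 158 157 157
197 157 156 158 156 156 153 153 151 153 156 154 155 155 156 155 156 156 155 157 153 153 156 155 153 157 183 184 184 185 184 186 185 184 186
202 156 152 154 153 155 153 153 152 154 155 152 155 153 153 152 154 155 154  94  87  88  88  86  89  89  87  86 121 188 188 190 188 188 189
207 152 150 153 152 149 152 152 155 152 152 152 153 152 151 150 153 155 154 105  97  97  98  97  98  90  90  89  90 154 161 161 161 160 160
212 179 177 179 179 178 177 178 180 179 178 181 179 178 178 180 180 181 182 178 178 178 179 180 176  97 102 101 100 164 183 184 183 184 183
217 175 177 177 177 177 175 178 176 176 177 177 176 178 178 177 179 178 177 178 177 179 179 179 176  99 102  99  97 160 181 181 182 182 182
222 178 178 177 177 179 178 178 178 180 179 179 178 177 179 180 181 180 180 180 180 180 180 181 175  95 101 100  97 165 184 182 1
[... 680 characters left out ...]
61  61  64  60  62  63  61  63
240 [84, 94, 110, 159, 161, 159, 160, 163, 158, 160, 163, 158, 156, 149, 117, 95, 73, 76, 59, 53, 81, 112, 103, 95, 106, 123, 134, 155, 151, 116, 109, 108, 108, 104, 84, 58, 87, 105, 105, 103, 103, 100, 97, 97, 96]
250 [143, 147, 150, 161, 157, 155, 153, 147, 162, 208, 214, 151, 141, 114, 97, 97, 96, 102, 119, 142, 146, 170, 155, 127, 125, 125, 124, 120, 98, 64, 104, 126, 124, 123, 121, 115, 104, 100, 106, 108, 110, 107, 108, 107, 105]
320 [158, 157, 157, 153, 152, 149, 149, 147, 147, 145, 143, 141, 139, 135, 133, 131, 130, 128, 128, 124, 121, 119, 118, 116, 114, 115, 114, 112, 110, 108, 108, 108, 107, 109, 107, 109, 107, 108, 106, 106, 105, 106, 104, 105, 103]
```

The cover is rising with the finger, past the keeper, and forces are small. I continue the arc while easing off the catch.

drive_tool(
  series=[0,1,0,-0.34,0,-0.02,-1,0,2,0,-0.68,0,0,-1,0,3,0,-1.02,-0.1,0.03,-1,0,4,0,-1.35,-0.2,0.1,-1,0,5,0,-1.67,-0.35,0.2,-1,0,6,0,-1.99,-0.5,0.33,-1,0,7,0,-2.29,-0.6,0.48,-1,0,8,0,-2.58,-0.6,0.67,-1,0,9,0,-2.85,-0.6,0.87,-1,0,10,0,-3.1,-0.6,1.1,-1],
)

```text
time: 12.38
ee_pos: [0.6247, -0.1356, 0.2223]
eef_rot: [0.596, 0.792, -0.078, 0.106]
ft_force: [-0.2, 1.0, -0.2]
width: 0.0004
grip_force: 0.3
```

```bash
python3 -c "
from h import *
st(3)
s=telemetry.read_state();M=RC.T@R.from_quat(s['eef_rot']).as_matrix();d=np.array([.085,0,.076])-toC(s['ee_pos']);print(M.T@d)
"
```

```text
F [ 1.54 -1.04  0.72] p [0.0353 0.0131 0.2222] t 12.53 pitch [ 0.266 -0.001 -0.964] [-0.65  0.34  0.83  1.57 -0.01  1.22  0.41]
[-0.00912219 -0.01276556  0.15419603]
```

drive_tool(
  series=[0,0.8,0,-0.27,0,0,-1,0,1.6,0,-0.54,0,0.01,-1,0,2.4,0,-0.81,0,0.04,-1,0,3.2,0,-1.07,0,0.09,-1,0,4,0,-1.33,0,0.15,-1,0,4.8,0,-1.58,0,0.24,-1,0,5.5,0,-1.8,0,0.33,-1,0,6,0,-1.95,0,0.4,-1,0,6.4,0,-2.07,0,0.46,-1,0,6.4,0,-2.07,0,0.46,-1],
)

```text
time: 13.37
ee_pos: [0.6463, -0.2189, 0.222]
eef_rot: [0.597, 0.789, 0.086, -0.118]
ft_force: [0.4, -0.4, -0.8]
width: 0.0005
grip_force: 0.0
```

```bash
python3 -c "
from h import *
st(3)
s=telemetry.read_state();M=RC.T@R.from_quat(s['eef_rot']).as_matrix();d=np.array([.085,0,.076])-toC(s['ee_pos']);print(M.T@d)
im=camera('top')[:,:,::-1];cv2.imwrite('pics/t4.png',im)
im=camera('side')[:,:,::-1];cv2.imwrite('pics/s4.png',im)
"
```

```text
F [0.12 0.29 0.02] p [0.1137 0.0152 0.2246] t 13.52 pitch [-0.287  0.    -0.958] [ 0.01  0.68  0.67  1.09 -0.59  1.71  0.87]
[-0.01514323 -0.01521031  0.15057161]
```

The cover is past upright and carries no load on the finger. I withdraw carefully: away from the lip first, then up.

drive_tool(
  series=[0,0,0,0.2,-0.1,0,-1,0,0,0,0.5,-0.1,0,-1,0,0,0,0.8,-0.1,-0.5,-1,0,0,0,1,-0.1,-1.3,-1,0,0,0,1.4,-0.1,-2,-1,0,0,0,2,-0.1,-2.2,-1,0,0,0,2.6,-0.1,-2.2,-1],
)

```text
time: 14.2
ee_pos: [0.6228, -0.1468, 0.3429]
eef_rot: [0.596, 0.79, 0.088, -0.113]
ft_force: [0.7, 0.7, -0.3]
width: 0.0006
grip_force: 0.0
```

```bash
cat >> h.py <<'E'
def gow(pw,M,q=0):
    s=telemetry.read_state(); p=s['ee_pos'];Rt=R.from_quat(s['eef_rot'])
    if not q: print('at',p.round(4),'j',s['joint_positions'].round(2),'f',s['ft_force'].round(1),'t',round(s['time'],2))
    print('turn',((Rt.inv()*R.from_matrix(M)).as_rotvec(True)/5).round(2),'shift',rel(Rt,p,pw).round(2))
def down(b): # b: world angle of y_t
    y=np.array([np.cos(b),np.sin(b),0]); z=np.array([0,0,-1.]); return np.stack([np.cross(y,z),y,z],1)
E
python3 - <<'E'
from h import *
gow([.515,.263,.20],down(np.radians(24.75)))
for n in('top','side'): cv2.imwrite(f'pics/{n}5.png',camera(n)[:,:,::-1])
a=cv2.imread('pics/top5.png')[130:310,120:420]; b=cv2.imread('pics/side5.png')[130:300,200:360]
big=np.zeros((600,800,3),np.uint8); a=cv2.resize(a,None,fx=1.75,fy=1.75); big[:a.shape[0],:a.shape[1]]=a
b=cv2.resize(b,None,fx=1.65,fy=1.65); big[600-b.shape[0]:,:b.shape[1]]=b
cv2.imwrite('pics/z5.png',big)
E
```

```text
at [ 0.6228 -0.1468  0.3429] j [-0.1   0.53  0.69  1.05 -0.55  1.85  0.73] f [ 0.7  0.7 -0.3] t 14.2
turn [ 0.3  -3.29 -1.74] shift [9.14 0.21 6.44]
```

View pics/z5.png

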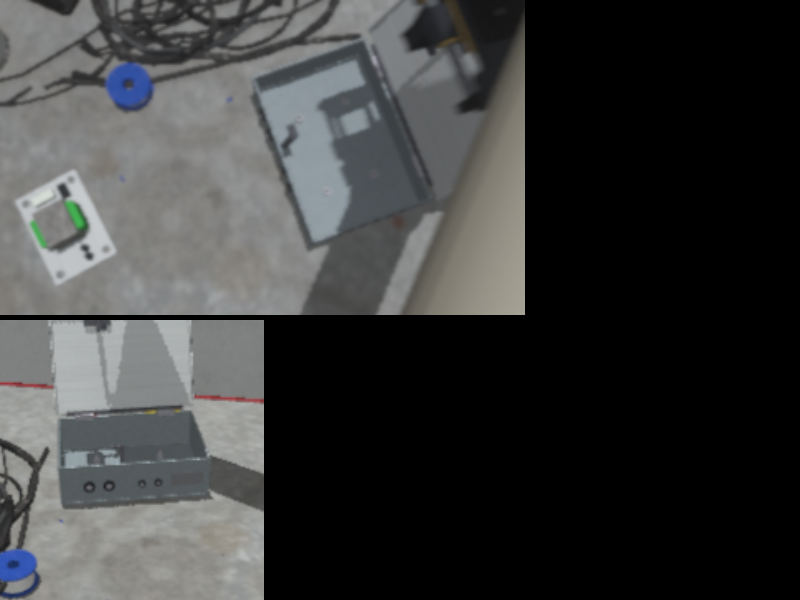

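The cover stands fully back. In the top crop the case is open with standoffs near (298,118), (327,190) and (375,175). Next I move above the board.

drive_tool(
  series=[0,-0.5,-0.2,1,0,0.5,0.4,0.1,-1,-0.4,2,0,1.2,0.4,0.1,-1.5,-0.7,3,0.1,2,0.4,0.1,-2,-1,4,0.1,2.6,0.4,0.2,-2.5,-1.3,5,0.1,3.3,0.4,0.2,-3,-1.7,6,0.1,3.9,0.4,0.3,-3.3,-1.7,7,0.2,4.6,0.4,0.3,-3.3,-1.7,8,0.2,5.3,0.4,0.3,-3.3,-1.7,9.1,0.2,6.2,0.4,0.3,-3.3,-1.7,9.1,0.2,6.4,0.4],
)

```text
time: 15.13
ee_pos: [0.5199, 0.2383, 0.212]
eef_rot: [0.539, 0.842, 0.001, -0.002]
ft_force: [1.1, -0.9, 0.5]
width: 0.0571
grip_force: 0.0
```

drive_tool(
  series=[0,0,0,0,0,0,0.4,0,0,0,0,0,0,0.4],
)

```text
time: 15.3
ee_pos: [0.5191, 0.238, 0.2104]
eef_rot: [0.538, 0.843, -0.001, -0.003]
ft_force: [0.4, -0.2, 0.4]
width: 0.0603
grip_force: 0.0
```

```bash
python3 - <<'E'
from h import *
gow([.515,.263,.20],down(np.radians(24.75)))
c=get_calibration('wrist');im=camera('wrist')[:,:,::-1];np.save('w6.npy',c,allow_pickle=True);cv2.imwrite('pics/w6.png',im)
hsv=cv2.cvtColor(im,cv2.COLOR_BGR2HSV)
print(proj(c,[.515,.263,.054]),proj(c,[.515,.263,.004]),telemetry.read_state()['width'])
m=((hsv[...,2]>190)&(hsv[...,1]<40)).astype(np.uint8)
t=get_calibration('top');o=cv2.imread('pics/top5.png')
ho=cv2.cvtColor(o,cv2.COLOR_BGR2HSV); g=((ho[...,0]>45)&(ho[...,0]<80)&(ho[...,1]>120)).astype(np.uint8)
n,l,s,ce=cv2.connectedComponentsWithStats(g); print(s,ce)
g=((hsv[...,0]>45)&(hsv[...,0]<80)&(hsv[...,1]>120)).astype(np.uint8)
n,l,s,ce=cv2.connectedComponentsWithStats(g)
for k in range(1,n):
    if s[k,4]>60: print(s[k],ce[k],onz(c,*ce[k],.012),cv2.minAreaRect(np.argwhere(l==k)[:,::-1].astype(np.float32)))
E
```

```text
at [0.5191 0.238  0.2104] j [-0.94  0.23  0.5   1.63 -0.11  1.32  0.02] f [ 0.4 -0.2  0.4] t 15.3
turn [-0.06 -0.04  0.04] shift [0.61 0.17 0.26]
[282.94110428 166.1003953 ] [282.12839849 160.51303545] 0.060675411740937484
[[     0      0    560    420 235084]
 [   158    246     11     15     88]
 [   138    257      8     14     28]] [[279.55991901 209.47734001]
 [163.34090909 252.85227273]
 [141.5        263.5       ]]
[265 136  38  10 330] [283.15151515 140.74848485] [0.50650398 0.28327713 0.012     ] ((283.5, 140.5), (9.0, 37.0), 90.0)
```

View pics/w6.png

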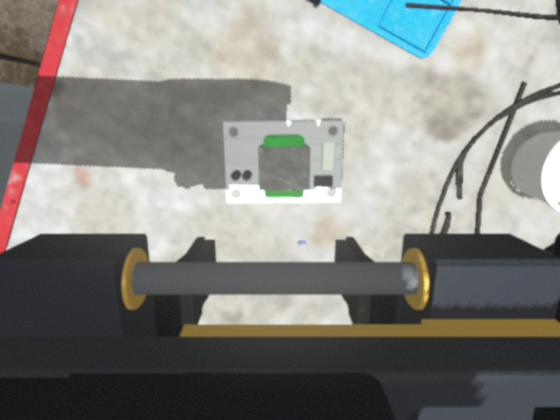

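The wrist view shows the board at (223-343, 121-203), with its holes near the corners. The transformer top is at (259-310, 147-190), aligned with the gripper and within about 2 mm of the estimate. I descend and grasp.

drive_tool(
  series=[0,0,0,0.3,0.1,0.2,0.4,0,0,0,0.56,0.2,1,0.4,0,0,0,0.56,0.2,1.8,0.4,0,0,0,0.56,0.2,2.6,0.4,0,0,0,0.56,0.2,3.2,0.4,0,0,0,0.56,0.2,3.7,0.4,0,0,0,0.56,0.2,3.95,0.4,0,0,0,0.56,0.2,3.95,0.4],
)

```text
time: 16.02
ee_pos: [0.5178, 0.2579, 0.0518]
eef_rot: [0.541, 0.841, -0.002, -0.003]
ft_force: [-0.8, -0.2, 0.2]
width: 0.0614
grip_force: 0.0
```

drive_tool(
  series=[0,0,0,0,0,0,-0.5,0,0,0,0,0,0,-0.5,0,0,0,0,0,0,-0.5,0,0,0,0,0,0,-0.5,0,0,0,0,0,0,-0.5],
  grip_force=30,
)

```text
time: 16.43
ee_pos: [0.519, 0.2593, 0.0545]
eef_rot: [0.54, 0.841, 0.0, -0.002]
ft_force: [-0.1, 0.4, 0.7]
width: 0.0356
grip_force: 0.0
```

```bash
python3 - <<'E'
from h import *
im=camera('wrist')[:,:,::-1];cv2.imwrite('pics/w7.png',im)
s=telemetry.read_state();print(s['width'],s['grip_force'],s['ee_pos'],s['ft_force'])
c=get_calibration('wrist')
hsv=cv2.cvtColor(im,cv2.COLOR_BGR2HSV)
for name,z in(("green",.012),):
    g=((hsv[...,0]>45)&(hsv[...,0]<80)&(hsv[...,1]>120)).astype(np.uint8)
    n,l,st_,ce=cv2.connectedComponentsWithStats(g)
    for k in range(1,n):
        if st_[k,4]>40: print(st_[k],ce[k],onz(c,*ce[k],z))
print(proj(c,[.515,.263,.054]),proj(c,s['ee_pos']))
g=cv2.cvtColor(im,cv2.COLOR_BGR2GRAY)
print('cols',list(range(110,450,10)))
for v in range(100,330,10): print(v,' '.join('%3d'%x for x in g[v,110:450:10]))
E
```

```text
0.03161921760175378 0.0 [0.51888509 0.25921573 0.05424851] [ 0.43898319  0.64250605 -0.55458475]
[ 237  175   71   25 1417] [271.4460127  188.75158786] [0.50668925 0.27987373 0.012     ]
[271.61033124 237.54946674] [275.22406209 246.53433935]
cols [110, 120, 130, 140, 150, 160, 170, 180, 190, 200, 210, 220, 230, 240, 250, 260, 270, 280, 290, 300, 310, 320, 330, 340, 350, 360, 370, 380, 390, 400, 410, 420, 430, 440]
100 121 121 121 121 120 121 119 123 123 122 126 129 125 125 127 132 130 131 126 135 147 236 229 225 230 225 224 232 229 229 221 225 230 223
110 116 115 120 122 118 118 113 122 118 124 123 130 137 142 141 135 134 129 129 129 133 225 227 223 228 226 221 233 235 231 226 222 229 222
120 123 121 122 123 121 121 120 125 124 131 134 133 133 138 138 135 134 136 133 135 188 221 215 221 226 227 225 221 229 237 234 225 229 222
130 135 132 127 124 122 123 129 131 130 132 138 138 141 136 128 130 141 140 136 134 233 225 218 224 225 217 216 218 234 237 237 231 226 223
140 127 129 124 128 127 130 131 139 140 133 139 141 143 139 130 135 133 143 153 145 245 234 230 231 222 229 225 175 193 2
[... 1838 characters left out ...]

280  54  55  53  52  56  58  55 118  98  97  99 100 100 100 100  99 101 100 101 101 101 100 101 102  99  99 123  60  64  60  93  98  99  98
290  52  54  52  54  55  58  54 118  94  94  93  93  96  97  99  99  97  98  96  96  98  97  94  92  93  94 120  57  57  57  55  97  98  95
300  51  52  51  52  53  54  56 125  80  41  45  63  63 222 231 238 227 229 226 228 227  64  63  50  43  86 128  57  56  56  56  61  98  97
310  51  49  53  52  55  58  54  65  50  39  44  61 127 223 225 229 230 233 231 232 227 109  60  46  42  49  66  55  57  55  58  54  54  53
320  52  54  53  53  52  52  53  48  49  39  40  62 205 226 230 227 229 230 231 230 226 191  60  43  41  49 109 119 116 117 118 116 116 119
```

drive_tool(
  series=[0,0,0,0,0,0,-0.5,0,0,0,0,0,0,-0.5,0,0,0,0,0,0,-0.5],
)

```text
time: 16.73
ee_pos: [0.5186, 0.259, 0.0537]
eef_rot: [0.54, 0.841, -0.001, -0.002]
ft_force: [-1.0, 0.1, -0.2]
width: 0.0225
grip_force: 0.0
```

```bash
python3 - <<'E'
from h import *
im=camera('wrist')[:,:,::-1];cv2.imwrite('pics/w8.png',im)
s=telemetry.read_state();print(s['width'],s['grip_force'],s['ee_pos'],R.from_quat(s['eef_rot']).as_matrix().round(3))
g=cv2.cvtColor(im,cv2.COLOR_BGR2GRAY)
print('cols',list(range(190,360,5)))
for v in [170,185,200,215,230,240,250,258,300,310]: print(v,' '.join('%3d'%x for x in g[v,190:360:5]))
E
```

```text
0.02263459344826875 0.0 [0.51858687 0.25901433 0.05366813] [[-0.416  0.909 -0.004]
 [ 0.909  0.416  0.001]
 [ 0.003 -0.003 -1.   ]]
cols [190, 195, 200, 205, 210, 215, 220, 225, 230, 235, 240, 245, 250, 255, 260, 265, 270, 275, 280, 285, 290, 295, 300, 305, 310, 315, 320, 325, 330, 335, 340, 345, 350, 355]
170 134 135 189 194 194 196 196 194 196 195 193 194 194 196 195 195 197 197 197 198 199 201 203 203 203 207 207 209 217 225 251 253 196 153
185 194 195 193 195 195 195 196 195 198 195 126 133 130 130 134 138 135 138 137 139 140 141 142 141 180 202 203 203 255 244 244 255 255 255
200 191 191 192 192 193 193 193 192 119 117 127 126 126 126 126 121 120 118 120 120 122 126 123 124 122 128 209 222 255 252 254 255 255 255
215 191 191 190 190 191 190 191 182 134 125 120 118 125 129 129 132 124 131 132 131 135 133 132 142 147 139 173 233 255 255 255 255 255 255
230 192  64  55 177 143  53  77 193 124 121 125 124 130 125 123 116 113 111 117 116 126 136 131 133 137 144 179 207 208 207 249 245 248 236
240  58  59  58  60  61  57  74 195 120  56  55  68  68 115 118 117 118 118 116 116 114 116  78  79  71  75 184  99  85  87  90  91  91  90
250  57  55  57  59 124 111 190 190  77  50  54  57  57 122 115 117 118 120 119 118 117 117  65  66  67  67 135  86  78 119 134  80  83  82
258  56  55  57  73 128 116 255 153  49  50  56  55  56 112 115 135 125 121 120 124 126 127  59  64  67  63  62 196 255 127 137  80  77  76
300  55  58  57 116 116 107  42  42  49  63  61  57 225 233 235 232 226 226 227 228 226 224 220  58  66  62  49  47  46 114 121 106  58  60
310  54  57  56  51  64  51  43  44  45  59  61  57 222 224 228 227 228 231 231 229 231 230 230  55  61  59  45  44  44  52  70  52  60  60
```

The fingers are above the transformer top, so nothing has been gripped or moved. I open, centre slightly and go lower.

drive_tool(
  series=[0,0,0,0,0,-0.1,0.45,0,0,0,0,0,-0.1,0.45,0,0,0,0.08,-0.02,-0.1,0.45,0,0,0,0.08,-0.02,-0.1,0.45,0,0,0,0.08,-0.02,-0.1,0.45,0,0,0,0.08,-0.02,0,0.45,0,0,0,0.08,-0.02,0.15,0.45,0,0,0,0.08,-0.02,0.3,0.45,0,0,0,0.08,-0.02,0.45,0.45,0,0,0,0.08,-0.02,0.45,0.45],
)

```text
time: 17.62
ee_pos: [0.5155, 0.261, 0.0339]
eef_rot: [0.54, 0.841, -0.002, -0.003]
ft_force: [-0.6, 0.5, -0.3]
width: 0.0626
grip_force: 0.0
```

```bash
python3 - <<'E'
from h import *
im=camera('wrist')[:,:,::-1];cv2.imwrite('pics/w9.png',im)
s=telemetry.read_state();print(s['width'],s['grip_force'],s['ee_pos'],s['ft_force'])
g=cv2.cvtColor(im,cv2.COLOR_BGR2GRAY)
print('cols',list(range(170,380,6)))
for v in list(range(180,264,6))+[300,310]: print(v,' '.join('%3d'%x for x in g[v,170:380:6]))
E
```

```text
0.06283069176346623 0.0 [0.51588511 0.2611632  0.03459993] [-0.65127089  0.6718604   0.51435012]
cols [170, 176, 182, 188, 194, 200, 206, 212, 218, 224, 230, 236, 242, 248, 254, 260, 266, 272, 278, 284, 290, 296, 302, 308, 314, 320, 326, 332, 338, 344, 350, 356, 362, 368, 374]
180 192 196 155 137 158 198 197 198 199 200 200 200 198 200 199 199 198 199 201 202 199 203 202 202 205 205 206 207 206 207 207 206 153 164 203
186 182 195 193 190 196 196 194 197 196 196 195 196 193 109  83  86  87  85  85  88  90  85  79 121 202 202 201 203 203 204 202 203 204 205 203
192 174 201 201 200 201 200 201 201 201 201 200 201 122 110 109 109 111 112 113 112 114 115 116 116 192 206 205 206 205 206 203 200 201 207 207
198 153 197 196 196 197 199 200 199 200 200 199 174 133 132 133 132 138 136 136 135 134 134 136 136 125 197 199 200 199 199 211 229 228 228 201
204 146 198 199 199 199 199 200 199 201 201 199 120 134 135 136 134 136 136 133 132 133 134 132 132 129 128 208 207 206 208 215 229 229 227 206
210 138 197 197 197 199 196 198 199 200 196 153 117 134 136 136 138 134 134 133 134 134 132 131 130 12
[... 781 characters left out ...]
  52  59  60  58  53 193 133 125 122 126 127 125 126 116 115 116 113 122 130 127 130 133 137 202 104  59  61  56 120 201 201
252 130 177 172  50  55  60  56  59  53 189 130 123 130 130 126 122 115 115 112 116 119 119 124 124 122 132 129  92  57  58  58  56  54 184 199
258 130 109  47  51  54  58  57  57 102 196 118 122 124 119 122 120 116 118 115 117 119 117 119 121 125 125 119  86  59  58  58  60  52  54 156
300  40  52  61  59  52  59 227 224 230 235 212 217 180 173 155 184 129 149 183 152 154 188 189 152 172 236 233 233 232 227  61  56  89  81  51
310  38  45  61  61  52 226 227 227 226 227 232 230 233 234 237 238 240 236 232 234 234 236 238 238 236 237 236 228 226 227 214  54  96  72  46
```

drive_tool(
  series=[0,0,0,0,0,0,-0.2,0,0,0,0,0,0,-0.2,0,0,0,0,0,0,-0.2,0,0,0,0,0,0,-0.2,0,0,0,0,0,0,-0.2],
  grip_force=30,
)

```text
time: 18.08
ee_pos: [0.5167, 0.2617, 0.036]
eef_rot: [0.54, 0.841, -0.0, -0.002]
ft_force: [0.9, 0.4, 1.6]
width: 0.0494
grip_force: 30.0
```

Gripped at 49 mm with 30 N. I lift, then measure the board in hand and the pins.

drive_tool(
  series=[0,0,0,0,0,-0.2,-0.2,0,0,0,0,0,-0.6,-0.2,0,0,0,0,0,-1.2,-0.2,0,0,0,0,0,-2,-0.2,0,0,0,0,0,-2.8,-0.2,0,0,0,0,0,-3.6,-0.2,0,0,0,0,0,-4,-0.2,0,0,0,0,0,-4,-0.2],
)

```text
time: 18.75
ee_pos: [0.5187, 0.262, 0.2]
eef_rot: [0.54, 0.841, 0.002, -0.001]
ft_force: [0.3, 0.3, -4.7]
width: 0.0493
grip_force: 30.0
```

```bash
python3 - <<'E'
from h import *
s=telemetry.read_state();Rt=R.from_quat(s['eef_rot']);print(s['width'],s['grip_force'],s['ee_pos'],s['ft_force'],s['time'])
c=get_calibration('wrist');im=camera('wrist')[:,:,::-1];cv2.imwrite('pics/w10.png',im)
cv2.imwrite('pics/top10.png',camera('top')[:,:,::-1])
g=cv2.cvtColor(im,cv2.COLOR_BGR2GRAY)
# far edge holes: print region where holes expected for board plane z_tool = +.03 (ee .036 above bench -> plate top at .004 => .032 ahead)
for X in(-.034,.034):
  for Y in(-.054,.054):
    w=s['ee_pos']+Rt.apply([X,Y,.032]); print(X,Y,proj(c,w).round(1))
for X,Y in((.045,-.065),(.045,.065),(-.045,.065)): print(X,Y,proj(c,s['ee_pos']+Rt.apply([X,Y,.032])).round(1))
print('cols',list(range(160,390,6)))
for v in range(140,240,5): print(v,' '.join('%3d'%x for x in g[v,160:390:6]))
t=cv2.imread('pics/top10.png');tc=get_calibration('top')
for x in(-34,34):
  for y in(-54,54):
    u,v=proj(tc,W([x/1e3,y/1e3,.02])); print('pin',x,y,u.round(1),v.round(1)); u,v=int(u),int(v); print(cv2.cvtColor(t,cv2.COLOR_BGR2GRAY)[v-8:v+9,u-8:u+9])
E
```

```text
0.04930071198607935 29.960483014583588 [0.51873214 0.26202672 0.1999527 ] [ 0.33101044  0.31852361 -4.65291154] 18.75
-0.034 -0.054 [193.1 277.9]
-0.034 0.054 [357.1 277.9]
0.034 -0.054 [186.6 175.3]
0.034 0.054 [363.7 175.4]
0.045 -0.065 [167.2 157.2]
0.045 0.065 [383.2 157.3]
-0.045 0.065 [372.7 293.1]
cols [160, 166, 172, 178, 184, 190, 196, 202, 208, 214, 220, 226, 232, 238, 244, 250, 256, 262, 268, 274, 280, 286, 292, 298, 304, 310, 316, 322, 328, 334, 340, 346, 352, 358, 364, 370, 376, 382, 388]
140 124 122 120 131 130 127 130 133 140 140 136 131 134 139 138 136 133 138 131 131 139 140 139 140 140 146 132 129 132 136 135 225 219 227 233 227 234 229 226
145 126 121 122 122 124 127 137 136 136 137 133 131 136 138 140 147 142 136 129 127 126 128 132 136 136 137 135 131 125 128 133 221 217 228 234 230 242 239 233
150 125 125 121 123 124 124 129 132 135 137 134 136 136 139 139 140 143 141 130 126 135 129 128 130 132 134 135 133 131 126 130 223 222 228 227 231 242 244 237
155 129 128 128 127 121 123 127 135 139 139 133 137 141 139 139 139 139 147 139 138 149 143 141 141 147 149 153 1
[... 6830 characters left out ...]
146 146 146 148 150 149 145 144 146 145 145 145 145 146 146]
 [147 147 145 146 147 151 158 159 154 155 152 147 145 145 145 145 146]
 [148 147 146 146 147 148 149 142 139 151 156 149 146 145 145 146 146]
 [147 147 146 146 144 134 126 127 138 157 160 150 146 145 145 146 146]
 [147 146 146 146 143 131 124 141 157 159 153 148 147 145 145 145 145]
 [147 147 147 147 146 140 128 128 137 143 145 147 146 146 145 145 145]
 [147 148 147 147 147 145 141 137 138 141 145 146 146 146 146 145 146]
 [147 148 148 147 147 147 146 145 145 145 145 146 147 147 147 146 146]
 [148 148 148 148 147 147 147 147 147 147 146 146 147 147 147 147 147]
 [148 148 147 147 147 147 147 147 147 147 146 147 147 147 147 147 148]]
```

The pins are clearly visible in the top view, about 1 px from the prediction, and the board sits centred in the grip to about 1 mm. I carry it high to the hinge side so the wrist camera can see the pins for a check in the same frame.

drive_tool(
  series=[0,0,0,0,0,-0.9,-0.2,0,0,0,-0.2,0,-1.8,-0.2,0,0,0,-0.8,-0.2,-2.6,-0.2,0,0,0,-1.6,-0.3,-3.2,-0.2,0,0,0,-2.4,-0.5,-3.7,-0.2,0,0,0,-3.4,-0.7,-4,-0.2,0,0,0,-4.4,-0.9,-4,-0.2,0,0,0,-5.3,-1.1,-4,-0.2,0,0,0,-6.2,-1.3,-4,-0.2,0,0,0,-7,-1.4,-4,-0.2],
)

```text
time: 19.68
ee_pos: [0.5826, -0.0196, 0.353]
eef_rot: [0.541, 0.841, -0.002, -0.003]
ft_force: [-0.0, -0.9, -3.6]
width: 0.0495
grip_force: 30.0
```

drive_tool(
  series=[0,0,0.3,-0.8,-0.2,0,-0.2,0,0,0.6,-1.6,-0.3,0,-0.2,0,0,0.9,-2.4,-0.5,0,-0.2,0,0,1.2,-3.2,-0.7,0,-0.2,0,0,1.6,-4,-0.8,0,-0.2,0,0,1.6,-4.4,-0.9,0,-0.2,0,0,1.6,-4.8,-1,0,-0.2,0,0,1.6,-4.8,-1,0,-0.2,0,0,1.6,-4.8,-1,0,-0.2],
)

```text
time: 20.43
ee_pos: [0.6263, -0.2089, 0.3519]
eef_rot: [0.599, 0.801, -0.002, -0.004]
ft_force: [0.0, 0.1, -4.8]
width: 0.049
grip_force: 30.0
```

```bash
python3 - <<'E'
from h import *
s=telemetry.read_state();Rt=R.from_quat(s['eef_rot']);print(s['width'],s['ee_pos'],toC(s['ee_pos']),s['time'],s['joint_positions'].round(2)); print(Rt.as_matrix().round(3))
c=get_calibration('wrist');im=camera('wrist')[:,:,::-1];cv2.imwrite('pics/w11.png',im)
np.save('w11.npy',dict(c=c,p=s['ee_pos'],q=s['eef_rot']),allow_pickle=True)
S=np.array([-.0017,-.0015,.018])
for x in(-34,34):
  for y in(-54,54):
    print(x,y,proj(c,W(S+[x/1e3,y/1e3,0])).round(1))
E
```

```text
0.04897572639296406 [ 0.62629267 -0.20887314  0.35193177] [ 0.10098759 -0.00320941  0.35193177] 20.4333 [-0.23  0.47  0.78  1.11 -0.32  1.68  0.74]
[[-0.283  0.959 -0.008]
 [ 0.959  0.283  0.002]
 [ 0.004 -0.007 -1.   ]]
-34 -54 [239.5  69.6]
-34 54 [317.1  69.9]
34 -54 [240.5 120. ]
34 54 [315.5 120.4]
```

```bash
python3 - <<'E'
from h import *
d=np.load('w11.npy',allow_pickle=True).item();g=cv2.cvtColor(cv2.imread('pics/w11.png'),cv2.COLOR_BGR2GRAY)
for u,v in((239,70),(317,70),(240,120),(315,120)):
    print(u,v,'patch cols u-12..u+12'); 
    for r_ in range(v-12,v+13): print(r_,' '.join('%3d'%x for x in g[r_,u-12:u+13]))
E
```

```text
239 70 patch cols u-12..u+12
58 238 238 238 237 237 236 237 236 237 238 238 237 238 237 238 238 237 237 237 236 236 235 237 237 237
59 237 238 237 237 237 236 235 237 237 238 237 239 238 238 237 238 238 237 236 236 237 237 238 238 237
60 237 238 236 237 237 236 235 236 237 237 237 238 238 238 237 237 238 236 237 236 236 237 237 238 238
61 237 237 236 236 236 236 235 237 237 238 238 238 237 238 237 238 237 236 236 237 237 236 238 238 239
62 236 236 237 237 236 236 236 237 237 238 238 238 238 238 237 237 238 236 237 237 236 237 239 238 239
63 231 236 236 236 236 237 236 237 237 237 238 238 238 238 238 238 237 237 235 237 236 238 239 239 239
64 220 231 235 236 236 237 237 238 237 237 238 238 238 238 238 238 238 237 236 236 237 237 238 239 240
65 199 221 232 236 238 237 238 238 238 237 238 239 238 237 237 237 237 237 237 237 236 237 238 239 239
66 165 192 221 234 237 237 238 237 238 238 238 238 238 239 238 239 237 237 236 236 236 237 237 238 239
67 143 162 205 227 232 236 238 237 240 239 238 239 241 243 243 244 240 236 234 236 237 236 238 238 239
68 136 147 174 197 216 231 237 239 239 23
[... 8667 characters left out ...]
 135 134 134 135 132 134 139 158 199 229 236 237 236 235 236 235 235 235 235
127 136 133 133 135 136 134 135 134 135 137 135 136 137 156 204 230 236 235 235 235 235 236 235 236 235
128 135 133 135 135 134 134 132 132 134 135 133 135 135 159 212 230 236 236 235 236 235 236 236 235 236
129 135 135 136 136 135 133 134 133 134 134 133 132 138 163 212 231 235 235 235 236 235 235 236 236 236
130 135 133 134 134 133 133 132 132 133 133 134 133 138 159 202 227 233 235 235 235 236 237 237 236 236
131 133 132 133 132 133 132 132 133 133 132 131 134 134 153 199 228 235 235 235 237 237 237 236 236 236
132 131 132 132 133 132 132 131 131 133 131 132 132 135 156 209 230 236 236 236 236 237 237 237 236 236
```

```bash
python3 - <<'E'
from h import *
d=np.load('w11.npy',allow_pickle=True).item();c=d['c'];Rt=R.from_quat(d['q']);p=d['p']
P=np.array([onz(c,u,v,.014) for u,v in((241,71),(318.7,70.8),(242.2,121),(317,121.2))])
m=P.mean(0); e=(P[1]-P[0]+P[3]-P[2]); a=np.degrees(np.arctan2(e[1],e[0]))
f=(P[2]-P[0]+P[3]-P[1]);print('seat',m,'yaw',a,np.degrees(np.arctan2(f[1],f[0]))+90,'spacings',np.linalg.norm(P[1]-P[0]),np.linalg.norm(P[3]-P[2]),np.linalg.norm(P[2]-P[0]),np.linalg.norm(P[3]-P[1]))
# board in hand, current image: subpixel far edge, left edge, hole
g=cv2.cvtColor(cv2.imread('pics/w11.png'),cv2.COLOR_BGR2GRAY).astype(float)
for z in(.030,.032,.035,.038):
    q=lambda X,Y:proj(c,p+Rt.apply([X,Y,z])).round(1)
    print(z,'holeL',q(.034,-.054),'edgeL',q(.034,-.065),'edgeR',q(.034,.065),'far',q(.045,0))
print('row175',g[174:177,150:210].mean(0).round().astype(int).tolist());print('row186',g[185:188,160:180].mean(0).round().astype(int).tolist(),g[185:188,365:392].mean(0).round().astype(int).tolist())
print('col far',g[145:170,215:225].mean(1).round().astype(int).tolist(),g[145:170,320:330].mean(1).round().astype(int).tolist()); print('col187',g[160:190,186:189].mean(1).round().astype(int).tolist())
E
```

```text
seat [ 0.60175424 -0.11020593  0.014     ] yaw 16.447254696060284 16.385463895511577 spacings 0.10904940902965611 0.10857764361140516 0.0680845168929039 0.06852788523050664
0.03 holeL [185.6 175.8] edgeL [167.4 175.8] edgeR [382.6 175.9] far [275.  157.6]
0.032 holeL [186.5 175.3] edgeL [168.4 175.3] edgeR [381.6 175.4] far [275.  157.2]
0.035 holeL [187.7 174.6] edgeL [169.9 174.6] edgeR [380.2 174.7] far [275.  156.7]
0.038 holeL [188.8 173.9] edgeL [171.3 173.9] edgeR [378.8 173.9] far [275.  156.2]
row175 [234, 238, 239, 239, 236, 234, 231, 228, 228, 229, 232, 235, 237, 237, 239, 239, 236, 225, 204, 188, 185, 184, 184, 184, 185, 181, 176, 168, 163, 173, 179, 173, 158, 149, 147, 154, 162, 167, 168, 167, 167, 168, 168, 168, 170, 177, 181, 184, 184, 184, 185, 184, 185, 183, 183, 183, 183, 184, 184, 184]
row186 [227, 226, 225, 228, 232, 235, 237, 235, 222, 197, 182, 178, 178, 178, 178, 178, 178, 177, 178, 176] [187, 187, 187, 186, 187, 187, 187, 187, 186, 188, 187, 186, 186, 186, 183, 174, 166, 180, 205, 222, 231, 232, 230, 228, 224, 224, 223]
col far [130, 131, 130, 129, 128, 124, 117, 112, 119, 138, 152, 157, 162, 172, 178, 179, 180, 182, 182, 181, 182, 180, 179, 180, 180] [226, 194, 153, 135, 132, 129, 122, 116, 124, 148, 169, 180, 183, 183, 184, 185, 185, 185, 186, 186, 186, 184, 184, 184, 185]
col187 [183, 183, 184, 184, 184, 181, 175, 165, 155, 152, 153, 157, 159, 161, 166, 166, 165, 165, 167, 168, 169, 170, 167, 165, 166, 172, 176, 176, 175, 175]
```

```bash
python3 - <<'E'
from h import *
gow([.6013,-.1113,.35],down(np.radians(16.4)))
gow([.6013,-.1113,.10],down(np.radians(16.4)),1)
E
```

```text
at [ 0.6266 -0.2076  0.3525] j [-0.23  0.47  0.78  1.11 -0.32  1.68  0.74] f [ 0.2  1.1 -3.8] t 20.48
turn [-0.07 -0.05  0.03] shift [2.49 0.08 0.07]
turn [-0.07 -0.05  0.03] shift [2.46 0.12 6.32]
```

drive_tool(
  series=[-0.1,0,0,0.7,0,0,-0.2,-0.1,0,0,1.4,0.1,0,-0.2,-0.1,0,0,2.1,0.1,0.2,-0.2,-0.1,0,0,2.48,0.1,1,-0.2,-0.1,0,0,2.48,0.1,1.9,-0.2,-0.1,0,0,2.47,0.1,2.8,-0.2,-0.1,0,0,2.47,0.1,3.7,-0.2,-0.1,0,0,2.46,0.1,4.6,-0.2,-0.1,0,0,2.46,0.1,5.4,-0.2,-0.1,0,0,2.46,0.1,6,-0.2],
)

```text
time: 21.32
ee_pos: [0.5999, -0.11, 0.1112]
eef_rot: [0.597, 0.802, 0.002, -0.001]
ft_force: [-0.8, 0.1, -4.3]
width: 0.0493
grip_force: 30.0
```

drive_tool(
  series=[0,0,0,0,0,0.3,-0.2,0,0,0,0,0,0.5,-0.2,0,0,0,0,0,0.5,-0.2,0,0,0,0,0,0.5,-0.2],
)

```text
time: 21.65
ee_pos: [0.6024, -0.1119, 0.0958]
eef_rot: [0.597, 0.802, 0.003, 0.001]
ft_force: [-0.3, -1.0, -2.5]
width: 0.0493
grip_force: 30.0
```

```bash
python3 - <<'E'
from h import *
gow([.6013,-.1113,.064],down(np.radians(16.4)))
E
```

```text
at [ 0.6024 -0.1119  0.0958] j [-0.43  0.46  0.7   1.67 -0.33  1.13  0.65] f [-0.3 -1.  -2.5] t 21.65
turn [ 0.07 -0.02  0.04] shift [ 0.02 -0.03  0.8 ]
```

drive_tool(
  series=[0,0,0,0,0,0.3,-0.2,0.1,0,0,0,0,0.6,-0.2,0.1,0,0,0,-0.02,0.78,-0.2,0.1,0,0,0,-0.02,0.78,-0.2,0.1,0,0,0,-0.02,0.78,-0.2],
)

```text
time: 22.07
ee_pos: [0.6007, -0.1123, 0.063]
eef_rot: [0.598, 0.802, -0.001, -0.002]
ft_force: [0.2, -0.6, -4.1]
width: 0.0496
grip_force: 30.0
```

```bash
python3 - <<'E'
from h import *
gow([.6013,-.1113,.064],down(np.radians(16.4)))
s=telemetry.read_state();Rt=R.from_quat(s['eef_rot']);c=get_calibration('wrist')
im=camera('wrist')[:,:,::-1];cv2.imwrite('pics/w12.png',im);g=cv2.cvtColor(im,cv2.COLOR_BGR2GRAY)
for Y in(-.054,.054):
    u,v=proj(c,s['ee_pos']+Rt.apply([.034,Y,.032])); print(Y,u,v); u,v=int(round(u)),int(round(v))
    for r_ in range(v-13,v+14): print(r_,' '.join('%3d'%x for x in g[r_,u-14:u+15]))
E
```

```text
at [ 0.6007 -0.1123  0.063 ] j [-0.42  0.5   0.68  1.69 -0.35  1.08  0.66] f [ 0.2 -0.6 -4.1] t 22.07
turn [-0.05 -0.03  0.04] shift [ 0.02  0.02 -0.03]
-0.054 186.50662412262523 175.3455560591401
162 187 188 189 188 189 187 189 189 187 189 187 187 187 189 189 188 190 188 191 188 189 189 189 190 190 190 191 189 187
163 186 190 188 190 190 189 189 191 190 190 189 189 191 190 189 190 193 192 191 191 190 189 190 191 189 192 191 190 191
164 191 188 188 189 190 190 189 190 189 189 188 188 189 187 188 190 188 190 191 191 190 190 191 190 190 190 190 192 190
165 188 188 187 188 188 190 188 186 187 187 186 186 188 186 187 188 189 190 189 189 188 188 189 190 189 188 191 189 189
166 184 185 185 184 185 186 186 186 185 182 181 180 180 181 183 184 185 187 185 187 186 186 187 186 187 187 186 186 187
167 182 185 184 184 184 184 185 181 179 176 172 170 168 170 172 175 179 183 185 188 187 187 186 185 187 186 187 187 184
168 185 184 183 185 183 182 182 175 171 165 159 155 155 152 158 164 168 175 181 182 185 186 187 186 187 188 186 185 187
169 185 188 186 185 185 181 176 168 161 152 146 143 140 142 147
[... 4919 characters left out ...]
 246 254 255 255 255 252 249 242 221 194 188 188 190 193 195 195 195 194 194 194 195 193 195 194 194
184 194 199 214 227 247 255 255 255 255 255 255 254 241 208 192 194 195 194 194 194 194 194 193 196 195 193 194 195 194
185 196 196 201 212 244 255 255 255 255 255 255 254 241 207 195 194 197 194 195 194 195 193 195 195 194 195 192 195 196
186 193 195 196 216 250 255 255 255 255 255 255 253 228 201 195 195 195 193 196 197 195 194 196 195 195 196 196 193 194
187 195 195 199 228 254 255 255 255 255 255 255 249 217 199 195 197 197 194 195 195 196 195 196 195 196 193 196 196 195
188 197 196 207 242 255 255 255 255 255 255 254 237 208 198 197 196 196 196 197 196 197 198 196 196 196 196 196 195 196
```

Through the holes the standoffs sit about 2 mm towards +y_t, which agrees with the wrist estimate. I correct and lower gently.

drive_tool(
  series=[0,0,0.1,0.02,0.05,0,-0.2,0,0,0.1,0.02,0.05,0,-0.2,0,0,0.1,0.02,0.05,0.06,-0.2,0,0,0.1,0.02,0.05,0.12,-0.2,0,0,0.1,0.02,0.05,0.18,-0.2,0,0,0.1,0.02,0.05,0.22,-0.2,0,0,0.1,0.02,0.05,0.22,-0.2],
)

```text
time: 22.7
ee_pos: [0.6024, -0.1109, 0.0543]
eef_rot: [0.601, 0.799, -0.001, -0.002]
ft_force: [0.1, -0.9, -3.9]
width: 0.0497
grip_force: 30.0
```

```bash
python3 - <<'E'
from h import *
gow([.6024,-.1110,.05],down(np.radians(16.4)))
s=telemetry.read_state();Rt=R.from_quat(s['eef_rot']);c=get_calibration('wrist')
im=camera('wrist')[:,:,::-1];cv2.imwrite('pics/w13.png',im);g=cv2.cvtColor(im,cv2.COLOR_BGR2GRAY)
for Y in(-.054,.054):
    u,v=proj(c,s['ee_pos']+Rt.apply([.034,Y,.032])); u,v=int(round(u)),int(round(v)); print(Y,u-12)
    for r_ in range(v-11,v+12): print(r_,' '.join('%3d'%x for x in g[r_,u-12:u+13]))
E
```

```text
at [ 0.6024 -0.1109  0.0543] j [-0.42  0.51  0.68  1.69 -0.36  1.07  0.66] f [ 0.1 -0.9 -3.9] t 22.7
turn [-0.05 -0.03 -0.06] shift [-0.   -0.    0.11]
-0.054 174
164 190 189 190 188 189 191 190 189 190 190 190 190 191 191 190 189 191 191 191 190 190 191 190 191 191
165 186 188 188 187 186 188 187 189 188 186 186 186 187 187 187 188 189 188 190 190 189 187 188 188 187
166 185 186 186 185 184 185 186 185 183 181 180 181 179 181 183 185 185 185 185 188 187 187 187 188 187
167 185 183 184 182 183 183 183 179 175 173 170 172 171 171 175 180 182 185 185 185 187 187 187 186 185
168 186 186 185 184 185 181 175 171 167 163 163 163 161 161 165 166 175 178 184 186 186 187 187 187 187
169 186 187 186 183 182 174 168 163 163 161 157 154 152 150 149 154 160 169 180 185 187 189 186 188 188
170 187 185 187 182 176 168 162 159 160 156 153 148 142 141 140 139 147 155 168 180 186 187 188 189 187
171 185 185 183 177 171 161 157 155 156 150 144 141 140 140 137 136 139 143 155 171 180 185 186 187 185
172 184 181 180 171 163 156 153 154 153 144 138 140 138 138 137 136 134 137 142 159 174 183 185 185 185
1
[... 3156 characters left out ...]
 200 176 167 160 163 157 157 158 162 171 177 185 192 194 198 197 196 195 196
181 199 230 254 255 255 251 237 214 184 167 164 163 165 168 175 180 188 193 194 194 196 196 195 194 194
182 205 240 255 255 255 255 253 244 217 185 175 175 176 180 185 187 192 192 194 197 195 196 195 196 195
183 220 252 255 255 255 255 255 254 245 225 204 190 187 188 190 192 194 193 194 194 193 194 195 195 195
184 229 254 255 255 255 255 255 255 255 253 243 216 193 193 193 195 194 194 195 196 194 191 194 195 192
185 238 255 255 255 255 255 255 255 255 255 254 237 204 195 195 194 194 196 196 195 194 193 194 194 195
186 251 255 255 255 255 255 255 255 255 255 254 237 204 194 194 194 193 195 193 194 194 195 194 194 193
```

Both visible pin tips are within about 1 mm of the hole centres. I finish lowering.

drive_tool(
  series=[0,0,0.1,-0.01,-0.01,0.02,-0.2,0,0,0.1,-0.01,-0.01,0.05,-0.2,0,0,0.1,-0.01,-0.01,0.08,-0.2,0,0,0.1,-0.01,-0.01,0.11,-0.2,0,0,0.1,-0.01,-0.01,0.11,-0.2,0,0,0.1,-0.01,-0.01,0.11,-0.2],
)

```text
time: 23.25
ee_pos: [0.6024, -0.1113, 0.0503]
eef_rot: [0.605, 0.796, -0.001, -0.002]
ft_force: [1.0, 0.1, -3.8]
width: 0.0494
grip_force: 30.0
```

```bash
python3 -c "
from h import *
st(4)"
```

```text
F [ 0.18 -0.06 -3.94] p [0.0007 0.0011 0.0504] t 23.45 pitch [-0.002 -0.004 -1.   ] [-0.41  0.52  0.68  1.69 -0.36  1.06  0.65]
```

drive_tool(
  series=[0,0,0,0,0,0.02,-0.2,0,0,0,0,0,0.04,-0.2,0,0,0,0,0,0.04,-0.2,0,0,0,0,0,0.04,-0.2],
)

```text
time: 23.78
ee_pos: [0.6027, -0.1116, 0.0498]
eef_rot: [0.605, 0.796, -0.0, -0.002]
ft_force: [-4.4, 0.6, 7.4]
width: 0.0495
grip_force: 30.0
```

```bash
python3 -c "
from h import *
st(3)"
```

```text
F [-1.35 -3.72  7.22] p [0.001  0.0013 0.0498] t 23.93 pitch [-0.003 -0.003 -1.   ] [-0.41  0.52  0.68  1.7  -0.37  1.06  0.65]
```

Contact comes exactly at shoulder height (underside ≈13.8 mm). I ease off and release gently.

drive_tool(
  series=[0,0,0,0,0,-0.02,-0.2,0,0,0,0,0,-0.02,-0.2,0,0,0,0,0,-0.02,0.2,0,0,0,0,0,-0.02,0.35,0,0,0,0,0,-0.02,0.42,0,0,0,0,0,-0.02,0.42],
)

```text
time: 24.43
ee_pos: [0.6026, -0.1112, 0.0496]
eef_rot: [0.605, 0.797, -0.001, -0.002]
ft_force: [-0.5, 0.7, -0.3]
width: 0.0607
grip_force: 0.0
```

drive_tool(
  series=[0,0,0,0,0,0,0.42,0,0,0,0,0,0,0.42,0,0,0,0,0,0,0.42],
)

```text
time: 24.68
ee_pos: [0.6025, -0.1114, 0.0496]
eef_rot: [0.605, 0.796, -0.001, -0.002]
ft_force: [0.3, 0.3, -0.5]
width: 0.0618
grip_force: 0.0
```

drive_tool(
  series=[0,0,0,0,0,-0.2,0.42,0,0,0,0,0,-0.6,0.42,0,0,0,0,0,-1.2,0.42,0,0,0,0,0,-2,0.42,0,0,0,0,0,-2.8,0.42,0,0,0,0,0,-3.5,0.42,0,0,0,0,0,-4,0.42,0,0,0,0,0,-4,0.42,0,0,0,0,0,-4,0.42],
)

```text
time: 25.43
ee_pos: [0.6037, -0.1118, 0.2111]
eef_rot: [0.605, 0.796, 0.0, -0.001]
ft_force: [0.2, 0.4, -0.5]
width: 0.062
grip_force: 0.0
```

```bash
python3 - <<'E'
from h import *
s=telemetry.read_state();print(s['ee_pos'],s['ft_force'])
c=get_calibration('wrist');im=camera('wrist')[:,:,::-1];cv2.imwrite('pics/w14.png',im);g=cv2.cvtColor(im,cv2.COLOR_BGR2GRAY)
A2=np.radians(16.42);y=np.array([np.cos(A2),np.sin(A2),0]);x=np.array([np.sin(A2),-np.cos(A2),0]);C=np.array([.602,-.1108,0])
for X in(-34,34):
  for Y in(-54,54):
    u,v=proj(c,C+x*X/1e3+y*Y/1e3+[0,0,.018]); print(X,Y,u.round(1),v.round(1)); u,v=int(round(u)),int(round(v))
    for r_ in range(v-9,v+10,1): print(r_,' '.join('%3d'%t for t in g[r_,u-11:u+12]))
# plate edge corners predicted vs level
E
```

```text
[ 0.60367784 -0.11181951  0.21111249] [ 0.15490251  0.44671194 -0.48069024]
-34 -54 222.7 151.9
143 167 181 185 183 184 185 184 186 184 184 185 187 185 187 187 185 185 186 185 187 187 188 185
144 168 182 188 188 188 190 188 189 188 189 188 190 189 189 188 191 189 190 188 189 190 188 189
145 163 182 187 189 188 186 189 188 187 189 189 188 187 189 191 190 190 190 189 190 189 190 189
146 162 179 186 186 186 187 187 187 184 179 178 180 181 184 184 187 188 188 187 187 188 189 188
147 163 176 184 185 186 186 186 181 175 169 167 166 171 176 181 184 187 187 186 188 188 188 186
148 159 176 183 185 185 183 178 171 165 159 155 157 161 167 173 182 186 186 187 185 188 188 186
149 158 173 182 183 183 182 172 161 154 147 145 146 150 158 166 174 184 184 187 186 187 186 187
150 158 175 182 183 183 176 166 156 146 144 139 138 141 150 160 169 179 182 188 187 186 187 188
151 157 174 185 188 185 177 166 152 145 144 144 138 139 145 160 165 177 187 190 190 189 190 191
152 157 175 188 189 186 181 167 153 147 147 143 137 137 145 157 167 177 186 191 190 190 191 192
153 152 176 184 187 187 180 168 156 151 146 
[... 5647 characters left out ...]
 255 255 255 255 255 253 241
215 255 255 255 255 255 255 255 252 241 227 221 229 229 222 241 254 255 255 255 255 255 252 241
216 255 255 255 255 255 255 255 254 249 236 226 224 231 243 253 255 255 255 255 255 255 252 241
217 255 255 255 255 255 255 255 255 255 254 252 250 253 254 255 255 255 255 255 255 255 251 240
218 255 255 255 255 255 255 255 255 255 255 255 255 255 255 255 255 255 255 255 255 255 251 241
219 255 255 255 255 255 255 255 255 255 255 255 255 255 255 255 255 255 255 255 255 255 251 240
220 255 255 255 255 255 255 255 255 255 255 255 255 255 255 255 255 255 255 255 255 255 251 241
221 255 255 255 255 255 255 255 255 255 255 255 255 255 255 255 255 255 255 255 255 255 250 239
```

All four holes sit over their pins at shoulder height. A final check of the cover and bystanders, then I hand in.

```bash
python3 - <<'E'
from h import *
b=cv2.cvtColor(camera('side')[:,:,::-1],cv2.COLOR_BGR2GRAY).astype(int)
a=cv2.imread('pics/side5.png',0).astype(int)
for n,u0,u1,v0,v1 in(('cover left strip',230,250,135,178),('cover right strip',300,317,135,178),('spool',190,225,265,300)):
    print(n,a[v0:v1,u0:u1].mean().round(1),b[v0:v1,u0:u1].mean().round(1))
t=cv2.cvtColor(camera('top'),cv2.COLOR_RGB2HSV);o=cv2.cvtColor(cv2.imread('pics/top0.png'),cv2.COLOR_BGR2HSV)
for h0,h1,w in((105,130,(170,220,150,210)),(20,32,(360,420,190,250)),):
    for I in(o,t):
        m=(I[...,0]>=h0)&(I[...,0]<=h1)&(I[...,1]>130);m=m[w[2]:w[3],w[0]:w[1]];print(h0,m.sum(),np.argwhere(m).mean(0))
s=telemetry.read_state();print(s['time'])
E
```

```text
cover left strip 171.9 177.1
cover right strip 157.1 175.0
spool 92.8 95.8
105 457 [28.18818381 23.23194748]
105 458 [28.15283843 23.24672489]
20 586 [29.57849829 25.46075085]
20 0 [nan nan]
25.5833<stdin>:9: RuntimeWarning: Mean of empty slice.
  ret = um.true_divide(
```

```bash
python3 -c "
from bench import r
print(r.close_job())"
```

```text
the job is handed in; nothing more can be done
None
```

The job is handed in at about 25.6 s of the 72 s limit: the catch was pushed left, the cover swung back and staying open, and the board let go flat on its four standoff pins. The spool has not moved; the bottle was not checked and the tape measure was out of view at the end.

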